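# Open the spring-held hood of a marking machine and load the workpiece

### The job

Lift the hood of the small marking machine by its handle past the point where its spring flips over, so that it stays open on its own. Then load the aluminium workpiece into the nest underneath: either short end goes in first, sloping down under the fixed claw at the robot's side of the nest, then let it down until it lies flat on the nest floor, same face up as it lies now. Leave the hood open and do not push the tools and other things lying around out of their places.

Things in the scene. Friction and masses are not known exactly. Their poses are not given: they have to be found in the camera images.
- machine: Marking machine, grey, fixed to the worktop: base 170 mm (its x) by 130 mm (its y). Origin at the centre of its underside; +x to its back (away from the robot, turned up to 13 degrees to the right), +y left, +z up. Hinge at the back, hood handle in front. It stands left or right on the free surface, the workpiece on the other side.
- hood (a joint): Hood angle, rad: 0 shut, 1.13 (65 degrees) open at its stop. Axis: machine y; the handle end goes up and back. Spring and weight shut it below about 0.63 rad (36 degrees) and swing and hold it open above; 3 N at the handle start it. Open, it still leans over the nest: a gripper above the nest must lean back to the robot (20 to 40 degrees) to clear it.
- hood_handle (a point): Middle of the hood's handle: round steel bar 12 mm thick, 70 mm long, along the machine's y, on 10 mm end posts 40 mm in front of the hood's front wall. Axes turn with the hood. Shut, it is 125 mm in front of the machine's origin and 74 mm up; it lies 195 mm in front of the hinge and 32 mm above it in the hood's frame. Pinched across x, it can turn between the fingers.
- hood_hinge (a point): Middle of the hinge axis, 70 mm behind the machine's origin, 42 mm above the worktop. The hood is an open-bottomed shell 155 mm long from here, 118 mm wide, 52 mm high, walls 4 mm; its mouth lies level with the hinge when shut.
- nest (a point): Centre of the nest floor, 30 mm above the worktop; axes as the machine's. Pocket 92.5 mm long (x), 43 mm wide (y), walls 8 mm high. A fixed claw 30 mm wide reaches 8 mm in over its front end, underside 31.5 mm and top 39.5 mm above the floor; its column stands 9 mm before the pocket. The block enters tilted 10 to 15 degrees, front end low, slides forward under the claw, then its back end drops.
- blank: The workpiece: a plain aluminium block 90 mm long (its x), 40 mm wide (its y), 28 mm high, about 0.2 to 0.35 kg, two dark dots on the top. Origin at the centre of its underside, +z up. It starts flat on the worktop with its length pointing away from the robot within about 20 degrees.
- screwdriver_1: Bystander: screwdriver with black handle, 209 mm long, 33 mm high, lying in front. Origin at the middle of its underside.
- micrometer_1: Bystander: micrometer, 129 mm long, lying in front to the right. Origin at the middle of its underside.
- bench_block_1: Bystander: round steel bench block, 64 mm across, 22 mm high, in front of the lathe. Origin at the middle of its underside.
- stone_a: Bystander: grey abrasive stick 75 mm long, 12 mm square, lying in front between the machine and the workpiece. Origin at the middle of its underside.
- calliper_1: Bystander: vernier calliper, 200 mm long, 8 mm high, lying at the back. Origin at the middle of its underside.
- tape_roll_1: Bystander: roll of masking tape, 98 mm across, 19 mm high, lying at the back right. Origin at the middle of its underside.
- oil_can_1: Bystander: red thumb oil can, 68 mm across, 118 mm high, standing at the back right. Origin at the middle of its underside.

How it is judged:
By the outcome, as a careful person would: the job done as asked, in the order asked, and still so for the second after the job is handed in, with the robot touching nothing.
It also fails if it takes over 62 s, if anything falls off the work surface, if the arm or the gripper's body presses on something with over 40 N, if the wrist force passes 120 N, or if a joint passes its speed limit or range.

### The arm

A 6-joint arm with a two-finger parallel gripper is mounted at the origin on a cart in front of the work surface, level with it; the furniture and walls round the work are solid. World frame = base frame: x ahead of the robot, y to its left, z up, the work surface at z = 0. Lengths are in m, angles in degrees, forces in N, time in s.
With the tool pointing down it reaches from about 0.4 to 0.825 m from the base axis. Payload 7 kg.
Tool frame: the origin (TCP) lies at the very end of the fingers, on their centre line; the grasp point (between the pads) lies 19 mm behind it; z points along the fingers, y is the direction in which the jaws open and shut (so a half turn about z gives the same grasp; the last joint's range is limited). The gripper opens to 88 mm and grips with 3 to 60 N. Pads are 19 mm wide; open, the fingers measure 130 mm over their backs; the gripper's body (78 mm by 193 mm) begins 47 mm behind the grasp point.
Start: joints at [-59.295, 20.546, 0.682, 0, -70.136, -16.507], TCP at [0.166, -0.654, 0.227] pointing down, gripper open.
Joint ranges: [-176.03, 176.03], [-82.01, 121.73], [-58.28, 71.71], [-173.87, 95.51], [-174.79, -0.11], [-173.66, 173.66]. Speed limits (degrees/s): [136.94, 136.94, 172.46, 180, 180, 180].

### API

Orientations are given as [roll, pitch, yaw] about the fixed x, y, z axes, in that order (R = Rz(yaw) Ry(pitch) Rx(roll)).
In Python, from plant import ctrl gives the robot as it stands.
- The arm moves only by the tool move_arm, never from a script. Its argument "increments" is a list of rows, each a list of 2 entries, a list of its own where there are three numbers: the shift along the world's x, y, z in mm, then the turn about the world's z in rad. A call has exactly 8 rows; each row shifts and turns the pose as measured when the row begins; what a row does not reach is not made up. A row lasts 1/10 s, in which the tool goes at most 50 mm and 8.59 degrees, less where a joint would pass 70% of its speed; a pose out of reach is approached as far as the arm can. A call with a gripper value outside its range is refused whole. "jaw" is the gripper command: -1 is shut, 1 is fully open, values between are in proportion, set as the call begins (left out, the last holds). The fingers move at their own pace and stop on an object; the grip force is fixed at half the most. Time passes only in rows, so rows that do not move let the fingers close, or fill a call up. It gives the time, the measured TCP pose, the force and the opening at its end, in the units of the state.
- ctrl.get_obs(): the state, without advancing time (a new reading comes with each control period).
- ctrl.snapshot(name): name is "scene" or "side" or "wrist"; returns a dict with "color" (420x560x3 uint8, red, green, blue), "fx", "fy", "cx", "cy" (pixels), "R" (3x3) and "t" (3): a world point X has camera coordinates R X + t. Camera axes: x right, y down, z forward; pixel columns grow to the right and rows downward; lengths in m; the calibration is good to about 2 mm. A picture is of the moment at which its call begins. There is no depth.
- ctrl.close_job(): hands the job in, once; it reports no verdict.
The state is a dict: "clock": time; "joint_pos": joint angles; "qvel": joint speeds; "tau": joint torques, N m; "tool_pos": TCP position; "orientation": TCP orientation; "force": force on the tool from outside, world axes, zero at the start; "moment": the same for the moment, N m; "opening": finger opening in m.
Only numpy, scipy, OpenCV 4.12 (cv2) and the standard library are available. Lean on these libraries where they do the work, as an engineer would, in place of code of your own. Each camera call takes 0.05 s, during which the arm holds its last target.

## Working session

There is one attempt and no reset: what is moved stays moved. The work goes in short steps, Python scripts to look and compute and a tool call to move; the robot and the scene stay as the last step left them, time stands still between calls to the robot, and variables do not carry over. Pictures are saved under pics/ and viewed, and the job is handed in when it is done.

Besides the shell and the picture viewer there is one more tool, called after ">>>" by a JSON object that holds its "api" and its "payload". move_arm: Moves the arm, as the interface text tells. Its arguments: {"type":"object","properties":{"increments":{"type":"array","items":{"type":"array"}},"jaw":{"type":"number"}},"required":["increments"]}

```bash
ls -la; mkdir -p pics; python3 - <<'E'
from plant import ctrl
import cv2,numpy as np
o=ctrl.get_obs();print(o)
for n in ("scene","side"):
    s=ctrl.snapshot(n);cv2.imwrite(f"pics/{n}0.png",cv2.cvtColor(s["color"],cv2.COLOR_RGB2BGR))
    print(n,s["fx"],s["fy"],s["cx"],s["cy"],np.round(s["R"],4).tolist(),np.round(s["t"],4))
    np.savez(f"pics/{n}0.npz",**s)
E
```

```text
total 12
drwxr-xr-x  3 agent agent 4096 Dec  7 06:24 .
drwxr-xr-x 23 root  root  4096 Dec  7 06:24 ..
drwxr-xr-x  2 agent agent 4096 Dec  7 06:24 pics
{'clock': 0.0, 'joint_pos': array([-5.92947134e+01,  2.05925619e+01,  6.34917528e-01, -2.08678175e-02,
       -7.01338124e+01, -1.65070826e+01]), 'qvel': array([ 0.00207803,  0.02526095,  0.0662665 , -0.03041309, -0.03513412,
        0.0153468 ]), 'tau': array([ 8.83466837e-04, -5.82719493e+01,  2.93070316e+01,  6.99725166e+00,
        7.11611530e-03, -1.54100935e-04]), 'tool_pos': array([ 0.16543348, -0.6539297 ,  0.22561628]), 'orientation': array([ 1.79906738e+02, -7.18013223e-03, -1.65808897e+02]), 'force': array([ 0.21400808, -0.60364547,  0.02833027]), 'moment': array([0.01121524, 0.00582497, 0.01354842]), 'opening': 0.08774751859209824}
scene 507.873450863304 507.873450863304 277.2189227686785 202.1872888271839 [[-0.975, -0.2219, 0.0126], [-0.1865, 0.7861, -0.5892], [0.1209, -0.5769, -0.8079]] [0.5366 0.1378 1.4069]
side 394.9233347728502 394.9233347728502 275.6223409231487 210.1707032227611 [[0.984, -0.1779, 0.0047], [-0.0664, -0.3911, -0.918], [0.1651, 0.903, -0.3967]] [-0.5427  0.0972  1.0081]
```

View pics/scene0.png

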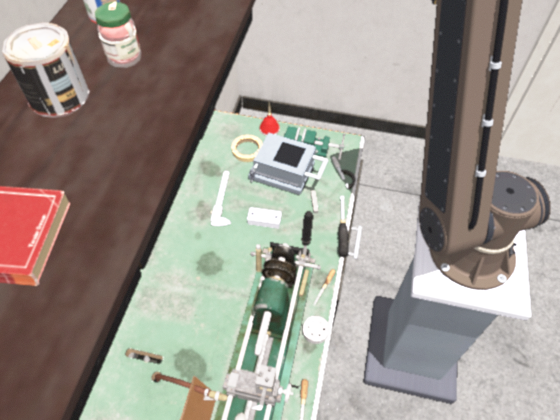

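View pics/side0.png

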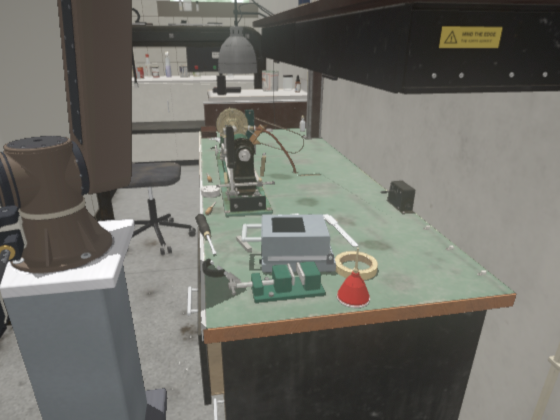

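```bash
python3 - <<'E'
import cv2
a=cv2.imread("pics/scene0.png")[90:270,190:370]
cv2.imwrite("pics/z0.png",cv2.resize(a,(720,720)[:2] and (600,600),interpolation=cv2.INTER_CUBIC))
a=cv2.imread("pics/side0.png")[180:310,190:390]
cv2.imwrite("pics/z1.png",cv2.resize(a,(800,520),interpolation=cv2.INTER_CUBIC))
E
```

```text
(no output)
```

View pics/z0.png

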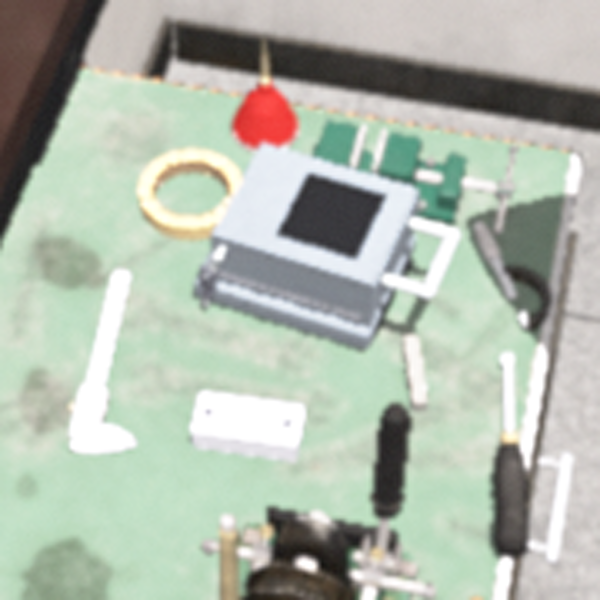

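View pics/z1.png

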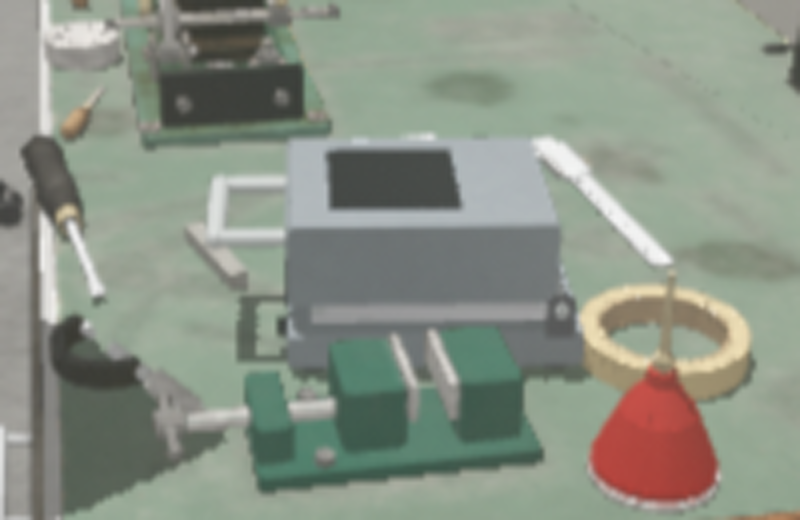

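```bash
cat > h.py <<'E'
import numpy as np,cv2
from plant import ctrl
def load(f): return dict(np.load(f))
def snap(n,f):
    s=ctrl.snapshot(n);cv2.imwrite(f"pics/{f}.png",cv2.cvtColor(s["color"],cv2.COLOR_RGB2BGR));np.savez(f"pics/{f}.npz",**s);return s
def ray(s,u,v):
    R,t=s["R"],s["t"];d=R.T@np.array([(u-s["cx"])/s["fx"],(v-s["cy"])/s["fy"],1]);return -R.T@t,d
def onz(s,u,v,z):
    c,d=ray(s,u,v);return c+d*(z-c[2])/d[2]
def proj(s,X):
    p=s["R"]@np.asarray(X)+s["t"];return np.array([s["fx"]*p[0]/p[2]+s["cx"],s["fy"]*p[1]/p[2]+s["cy"]])
def tri(s1,p1,s2,p2):
    c1,d1=ray(s1,*p1);c2,d2=ray(s2,*p2)
    A=np.stack([d1,-d2],1);x=np.linalg.lstsq(A,c2-c1,rcond=None)[0]
    a=c1+d1*x[0];b=c2+d2*x[1];return (a+b)/2,np.linalg.norm(a-b)
def zoom(f,x0,y0,w,h,k,o):
    a=cv2.imread(f"pics/{f}.png")[y0:y0+h,x0:x0+w];cv2.imwrite(f"pics/{o}.png",cv2.resize(a,None,fx=k,fy=k,interpolation=cv2.INTER_CUBIC))
E
python3 - <<'E'
from h import *
s=load("pics/scene0.npz");d=load("pics/side0.npz")
f=lambda x,y:(190+x/3.3333,90+y/3.3333)
g=lambda x,y:(190+x/4,180+y/4)
for n,P,z in [("hood top",[(262,145),(418,185),(378,283),(213,240)],.094),("handle",[(457,232),(434,291)],.074),("blanktop",[(200,392),(306,403),(299,447),(191,435)],.028),("cart/base low front",[(365,347),(390,310)],0.0),("stone",[(408,335),(420,405)],.012),("micro",[(475,220),(525,325)],0.01),("screwdrv",[(508,355),(510,550)],.01)]:
    print(n);[print("  ",np.round(onz(s,*f(*p),z),4)) for p in P]
print("side");
for n,P,z in [("hood top",[(290,140),(545,142),(560,222),(287,226)],.094),("handle",[(218,180),(212,238)],.074)]:
    print(n);[print("  ",np.round(onz(d,*g(*p),z),4)) for p in P]
# blank mask
im=cv2.imread("pics/scene0.png");m=cv2.inRange(im,(215,215,215),(255,255,255))
n,l,st,c=cv2.connectedComponentsWithStats(m)
for i in range(1,n):
    if st[i,4]>60 and 230<c[i][0]<340 and 100<c[i][1]<260:
        r=cv2.minAreaRect(np.argwhere(l==i)[:,::-1].astype(np.float32));print(c[i],st[i],r,[np.round(onz(s,*p,.028),4) for p in cv2.boxPoints(r)])
E
```

```text
hood top
   [ 0.6283 -0.2197  0.094 ]
   [ 0.4819 -0.2046  0.094 ]
   [ 0.495  -0.0859  0.094 ]
   [ 0.6434 -0.0999  0.094 ]
handle
   [ 0.44   -0.1757  0.074 ]
   [ 0.4483 -0.1047  0.074 ]
blanktop
   [0.6273 0.0141 0.028 ]
   [0.5364 0.0044 0.028 ]
   [0.5323 0.0498 0.028 ]
   [0.6235 0.0589 0.028 ]
cart/base low front
   [ 0.5019 -0.087   0.    ]
   [ 0.488  -0.1337  0.    ]
stone
   [ 0.4659 -0.1001  0.012 ]
   [ 0.4419 -0.0273  0.012 ]
micro
   [ 0.4294 -0.2505  0.01  ]
   [ 0.3657 -0.1371  0.01  ]
screwdrv
   [ 0.3756 -0.1001  0.01  ]
   [0.3445 0.097  0.01  ]
side
hood top
   [ 0.5023 -0.0879  0.094 ]
   [ 0.6567 -0.1172  0.094 ]
   [ 0.633  -0.2229  0.094 ]
   [ 0.4835 -0.2022  0.094 ]
handle
   [ 0.4564 -0.0956  0.074 ]
   [ 0.4448 -0.1712  0.074 ]
[281.31091181 153.82660688] [ 231  134   98   45 1338] ((279.8232116699219, 151.6033477783203), (97.18721771240234, 31.634653091430664), 16.336042404174805) [array([ 0.7437, -0.1713,  0.028 ]), array([ 0.752 , -0.3044,  0.028 ]), array([ 0.4374, -0.2575,  0.028 ]), array([ 0.4438, -0.1315,  0.028 ])]
[277.34939759 182.09638554] [256 175  45  15  83] ((277.9288635253906, 182.22776794433594), (46.172969818115234, 1.908959984779358), 17.35402488708496) [array([ 0.6401, -0.1013,  0.028 ]), array([ 0.6402, -0.1085,  0.028 ]), array([ 0.5012, -0.0879,  0.028 ]), array([ 0.5015, -0.0808,  0.028 ])]
[314.64705882 200.55294118] [312 191   7  20  85] ((314.69232177734375, 200.4615478515625), (19.611614227294922, 4.706787586212158), 78.69007110595703) [array([ 0.4698, -0.0835,  0.028 ]), array([ 0.4572, -0.09  ,  0.028 ]), array([ 0.4341, -0.0244,  0.028 ]), array([ 0.4464, -0.0182,  0.028 ])]
[264.08431703 216.90556492] [247 207  35  22 593] ((263.8699951171875, 216.91000366210938), (33.65828323364258, 18.24335479736328), 8.13010311126709) [array([0.6246, 0.0698, 0.028 ]), array([0.6334, 0.008 , 0.028 ]), array([0.5368, 0.0022, 0.028 ]), array([0.5305, 0.0639, 0.028 ])]
```

```bash
python3 - <<'E'
from h import *
s=load("pics/scene0.npz");d=load("pics/side0.npz")
for p in [(240,100),(340,120),(420,130),(440,370)]:
    print(p,[np.round(onz(s,*p,z),3)[:2] for z in (0,-.6,-.9)])
print("table corners",[np.round(onz(s,*p,0),3) for p in [(217,113),(363,137),(340,250),(140,275)]])
# shelf front edge: scene points upper edge; for heights
for p in [(250,10),(205,110),(120,310)]:
    print(p,[np.round(onz(s,*p,z),3)[:2] for z in (0,.3,.5,.7)])
for p in [(400,80),(560,75),(255,20),(300,45)]:
    c,r=ray(d,*p);print(p,c.round(3),r.round(3),[ (c+r*(y-c[1])/r[1]).round(3) for y in (-.3,0,.5)])
w=snap("wrist","wrist0");print(np.round(-w["R"].T@w["t"],3))
E
```

```text
(240, 100) [array([ 0.782, -0.439]), array([ 0.982, -1.064]), array([ 1.082, -1.376])]
(340, 120) [array([ 0.431, -0.424]), array([ 0.457, -1.041]), array([ 0.469, -1.35 ])]
(420, 130) [array([ 0.166, -0.44 ]), array([ 0.06 , -1.065]), array([ 0.008, -1.378])]
(440, 370) [array([0.072, 0.351]), array([-0.08 ,  0.118]), array([-0.157,  0.002])]
table corners [array([ 0.841, -0.359,  0.   ]), array([ 0.346, -0.364,  0.   ]), array([0.355, 0.077, 0.   ]), array([ 0.862,  0.276, -0.   ])]
(250, 10) [array([ 0.883, -0.962]), array([ 0.758, -0.52 ]), array([ 0.675, -0.225]), array([0.592, 0.07 ])]
(205, 110) [array([ 0.884, -0.363]), array([ 0.759, -0.07 ]), array([0.676, 0.126]), array([0.592, 0.322])]
(120, 310) [array([0.874, 0.381]), array([0.751, 0.49 ]), array([0.67 , 0.563]), array([0.588, 0.636])]
(400, 80) [ 0.374 -0.969  0.492] [ 0.497  0.976 -0.093] [array([ 0.715, -0.3  ,  0.428]), array([0.867, 0.   , 0.4  ]), array([1.122, 0.5  , 0.352])]
(560, 75) [ 0.374 -0.969  0.492] [ 0.896  0.909 -0.079] [array([ 1.034, -0.3  ,  0.433]), array([1.33 , 0.   , 0.407]), array([1.823, 0.5  , 0.364])]
(255, 20) [ 0.374 -0.969  0.492] [0.146 1.101 0.045] [array([ 0.463, -0.3  ,  0.519]), array([ 0.502, -0.   ,  0.531]), array([0.568, 0.5  , 0.552])]
(300, 45) [ 0.374 -0.969  0.492] [ 0.254  1.056 -0.012] [array([ 0.535, -0.3  ,  0.484]), array([0.607, 0.   , 0.48 ]), array([0.727, 0.5  , 0.474])]
[ 0.088 -0.674  0.383]
```

View pics/wrist0.png

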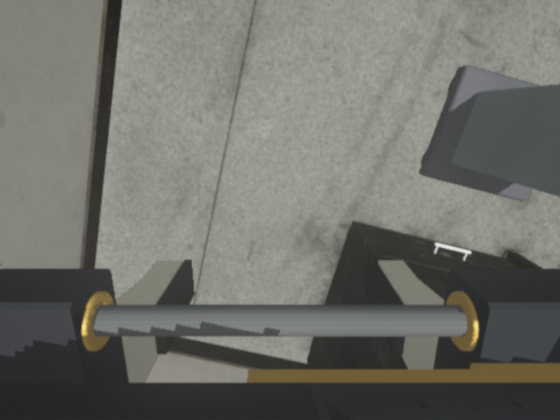

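>>> {"api": "move_arm", "payload": {"increments": [[[24,43,0],0.14],[[24,43,0],0.14],[[24,43,0],0.14],[[24,43,0],0.14],[[24,43,0],0.14],[[24,43,0],0.14],[[24,43,0],0.14],[[24,43,0],0.14]], "jaw": -0.36}}

```text
clock: 0.95
tool_pos: [0.3553, -0.3049, 0.2209]
orientation: [179.6, -0.1, -99.8]
force: [2.1, -1.2, 0.1]
opening: 0.0309
```

>>> {"api": "move_arm", "payload": {"increments": [[[24,42,0],0.03],[[24,42,0],0.03],[[22,38,0],0],[[12,22,-10],0],[[8,16,-10],0],[[2,4,0],0],[[0,0,0],0],[[0,0,0],0]]}}

```text
clock: 1.75
tool_pos: [0.4511, -0.1289, 0.2016]
orientation: [179.8, -0.0, -95.4]
force: [-0.2, -0.5, 0.1]
opening: 0.0281
```

```bash
python3 - <<'E'
from h import *
o=ctrl.get_obs();print(o["clock"],o["tool_pos"],o["orientation"],o["joint_pos"],o["force"])
snap("wrist","w1");snap("scene","s1")
E
```

```text
1.75 [ 0.45110361 -0.12890563  0.20160011] [ 1.79810829e+02 -3.95611040e-02 -9.53692038e+01] [ 8.17768263e+00  2.05591798e+00 -2.63236913e+01 -6.63857020e-03
 -6.18135659e+01 -1.35438062e+01] [-0.22592369 -0.50001721  0.06170414]
```

View pics/w1.png

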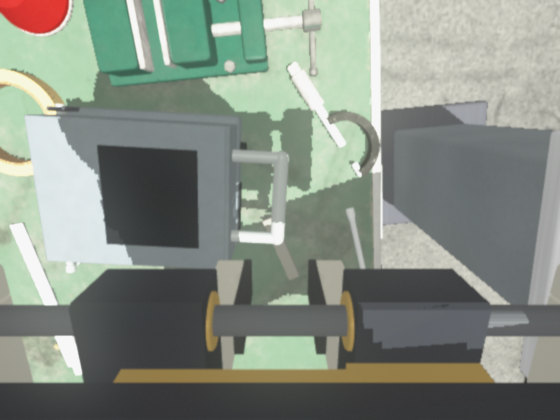

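```bash
python3 - <<'E'
from h import *
s=load("pics/w1.npz");e=load("pics/s1.npz")
for p in [(283,157),(277,236),(280,196)]: print(np.round(onz(s,*p,.074),4))
for p in [(27,117),(238,121),(225,267),(48,263)]: print("hood",np.round(onz(s,*p,.094),4))
E
python3 -c "
from h import *
zoom('s1',230,120,140,120,5,'z2')"
```

```text
[ 0.4444 -0.1719  0.074 ]
[ 0.4558 -0.1037  0.074 ]
[ 0.4498 -0.1394  0.074 ]
hood [ 0.6293 -0.2212  0.094 ]
hood [ 0.4751 -0.2039  0.094 ]
hood [ 0.5012 -0.0875  0.094 ]
hood [ 0.6481 -0.1051  0.094 ]
```

View pics/z2.png

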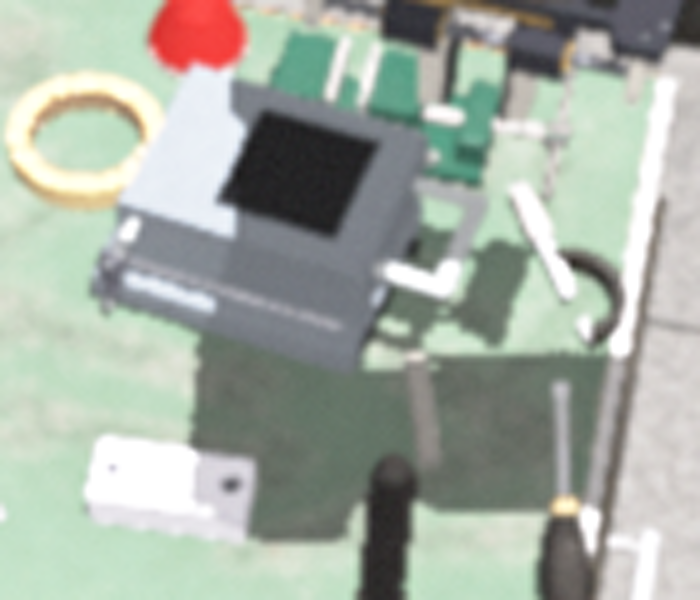

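>>> {"api": "move_arm", "payload": {"increments": [[[-1,-8,-20],-0.02],[[0,-2,-20],-0.01],[[0,0,-10],0],[[0,0,-10],0],[[0,0,0],0],[[0,0,0],0],[[0,0,0],0],[[0,0,0],0]], "jaw": -0.46}}

```text
clock: 2.65
tool_pos: [0.451, -0.143, 0.1435]
orientation: [-179.8, -0.0, -97.4]
force: [0.9, -0.4, -0.4]
opening: 0.0236
```

```bash
python3 - <<'E'
from h import *
o=ctrl.get_obs();print(o["clock"],o["tool_pos"],o["orientation"],o["opening"],o["force"])
snap("wrist","w2")
E
```

```text
2.65 [ 0.45097759 -0.14299565  0.14354637] [-1.79787783e+02 -1.71478081e-02 -9.74355779e+01] 0.023597314156765293 [ 0.90183449 -0.43263248 -0.38039078]
```

View pics/w2.png

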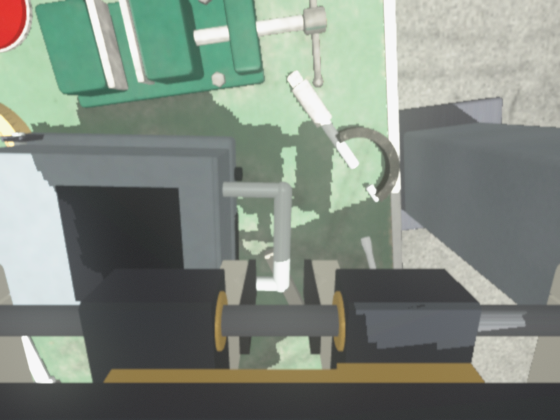

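```bash
python3 - <<'E'
from h import *
s=load("pics/w2.npz")
for p in [(284,190),(281,283),(282,238),(275,238),(290,238)]: print(np.round(onz(s,*p,.074),4))
for p in [(232,150),(226,270)]: print("hoodfront",np.round(onz(s,*p,.094),4))
E
```

```text
[ 0.4451 -0.1714  0.074 ]
[ 0.4559 -0.1026  0.074 ]
[ 0.4508 -0.1374  0.074 ]
[ 0.4556 -0.138   0.074 ]
[ 0.4452 -0.1367  0.074 ]
hoodfront [ 0.4722 -0.2038  0.094 ]
hoodfront [ 0.4893 -0.1272  0.094 ]
```

>>> {"api": "move_arm", "payload": {"increments": [[[0,4,-20],0],[[0,0,-20],0],[[0,0,-20],0],[[0,0,-12],0],[[0,0,-10],0],[[0,0,0],0],[[0,0,0],0],[[0,0,0],0]]}}

```text
clock: 3.5
tool_pos: [0.4547, -0.1381, 0.0629]
orientation: [-179.3, 0.1, -97.3]
force: [0.8, 0.5, 1.1]
opening: 0.0241
```

>>> {"api": "move_arm", "payload": {"increments": [[[0,0,0],0],[[0,0,0],0],[[0,0,0],0],[[0,0,0],0],[[0,0,0],0],[[0,0,0],0],[[0,0,0],0],[[0,0,0],0]], "jaw": -1}}

```text
clock: 4.3
tool_pos: [0.4506, -0.1377, 0.0633]
orientation: [-179.6, 0.1, -97.5]
force: [0.5, -0.7, -3.0]
opening: 0.0108
```

>>> {"api": "move_arm", "payload": {"increments": [[[3,0,13.5],0],[[4,-0.5,13.5],0],[[4.5,-0.6,13],0],[[5.5,-0.7,12.5],0],[[6,-0.8,12.5],0],[[7,-0.9,12],0],[[8,-1,11.5],0],[[9,-1,10.5],0]]}}

```text
clock: 5.1
tool_pos: [0.4956, -0.1445, 0.1633]
orientation: [180.0, -0.0, -97.5]
force: [-1.5, -1.1, -0.8]
opening: 0.0109
```

>>> {"api": "move_arm", "payload": {"increments": [[[9.5,-1.2,10],0],[[10,-1.3,9],0],[[10.5,-1.4,8.5],0],[[11,-1.4,8],0],[[12,-1.5,7],0],[[12,-1.6,6],0],[[10,-1.4,4],0],[[0,0,0],0]]}}

```text
clock: 5.9
tool_pos: [0.5739, -0.1565, 0.2205]
orientation: [-180.0, -0.2, -97.5]
force: [0.8, 0.6, -0.4]
opening: 0.0111
```

```bash
python3 - <<'E'
from h import *
o=ctrl.get_obs();print(o["clock"],o["tool_pos"],o["orientation"],o["opening"],o["force"])
snap("side","d3")
E
```

```text
5.9 [ 0.57388334 -0.15651341  0.22051312] [-179.98756478   -0.19222924  -97.50700378] 0.011074921521217689 [ 0.79292281  0.57842883 -0.38075881]
```

View pics/d3.png

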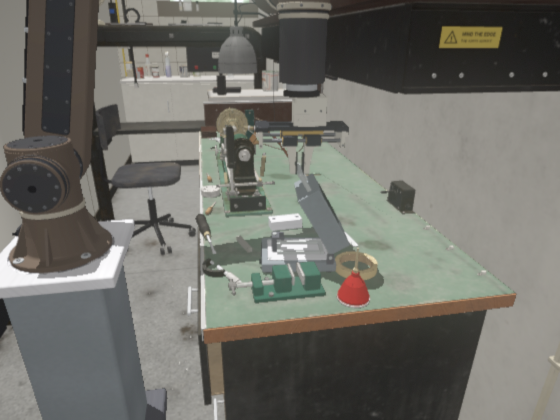

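>>> {"api": "move_arm", "payload": {"increments": [[[0,0,0],0],[[0,0,0],0],[[0,0,3],0],[[0,0,12],0],[[0,0,15],0],[[-10,0,10],0],[[-20,0,0],0],[[-20,0,0],0]], "jaw": -0.4}}

```text
clock: 6.75
tool_pos: [0.5199, -0.1558, 0.2633]
orientation: [179.9, -0.2, -97.5]
force: [-0.6, -0.4, -0.2]
opening: 0.0267
```

```bash
python3 - <<'E'
from h import *
o=ctrl.get_obs();print(o["clock"],o["tool_pos"],o["orientation"],o["opening"],o["force"],o["joint_pos"])
snap("side","d4");snap("scene","s4");zoom("d4",220,150,180,135,4.4,"z4");zoom("s4",230,110,140,120,5,"z5")
E
```

```text
6.75 [ 0.51991647 -0.15578377  0.26333719] [179.86088659  -0.18239814 -97.46006129] 0.026662964963727543 [-0.57346996 -0.43334479 -0.17240151] [  4.12665584   6.82506919 -12.74218709   0.15980771 -70.60572743
 -11.64023299]
```

View pics/z4.png

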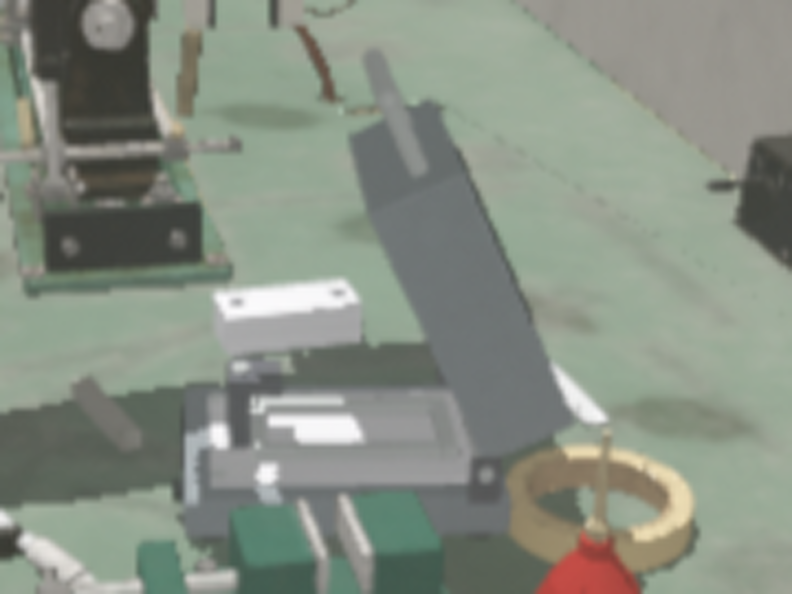

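View pics/z5.png

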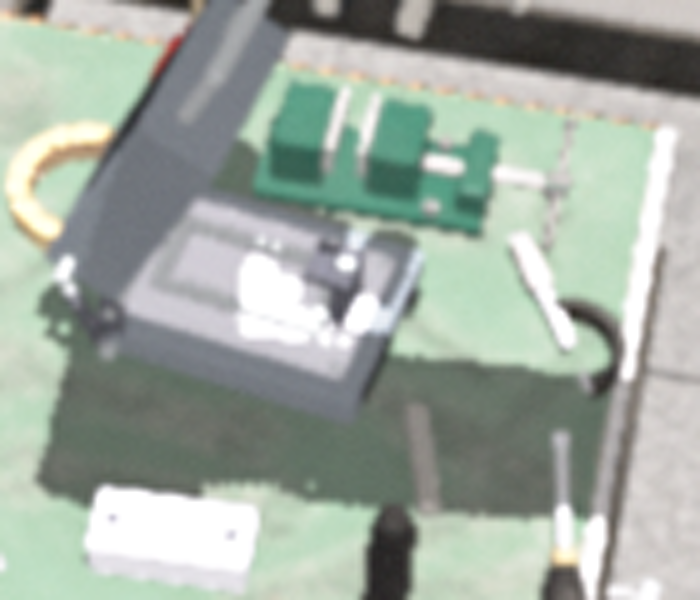

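>>> {"api": "move_arm", "payload": {"increments": [[[-25,-42,0],-0.145],[[-25,-42,0],-0.145],[[-25,-42,0],-0.145],[[-25,-42,0],-0.145],[[-25,-42,0],-0.145],[[-25,-42,0],-0.145],[[-25,-42,0],-0.145],[[-25,-42,0],-0.145]], "jaw": 1}}

```text
clock: 7.65
tool_pos: [0.3109, -0.4934, 0.2697]
orientation: [-179.9, -0.0, -165.6]
force: [1.4, 0.3, -0.2]
opening: 0.0839
```

>>> {"api": "move_arm", "payload": {"increments": [[[-25,-42,0],-0.145],[[-25,-42,0],-0.145],[[-20,-42,0],-0.145],[[-10,-42,0],-0.145],[[0,-20,0],-0.145],[[0,0,0],-0.145],[[0,0,0],-0.145],[[0,0,0],-0.145]]}}

```text
clock: 8.45
tool_pos: [0.2182, -0.6896, 0.2695]
orientation: [180.0, -0.4, 125.6]
force: [-0.7, -0.0, 0.6]
opening: 0.0875
```

```bash
python3 - <<'E'
from h import *
o=ctrl.get_obs();print(o["clock"],o["tool_pos"],o["orientation"],o["opening"],o["force"],o["joint_pos"])
E
```

```text
8.45 [ 0.21821457 -0.68960782  0.26945272] [179.95401443  -0.44978289 125.57876109] 0.08753150801829424 [-0.66567242 -0.03140825  0.5996088 ] [-5.70774629e+01  2.43097558e+01  1.19172279e+01 -2.56469529e-02
 -7.80589040e+01 -8.73385511e+01]
```

>>> {"api": "move_arm", "payload": {"increments": [[[14,-21,0],-0.04],[[14,-21,0],0],[[14,-21,0],0],[[14,-21,0],0],[[14,-21,0],0],[[14,-21,0],0],[[14,-21,0],0],[[0,0,0],0]]}}

```text
clock: 9.25
tool_pos: [0.317, -0.8376, 0.2709]
orientation: [179.9, -0.9, 122.8]
force: [0.6, 0.8, -2.4]
opening: 0.0875
```

```bash
python3 - <<'E'
from h import *
o=ctrl.get_obs();print(o["clock"],o["tool_pos"],o["orientation"],o["opening"],o["force"],o["joint_pos"])
E
```

```text
9.25 [ 0.31698441 -0.83758046  0.27086167] [179.86979497  -0.87685004 122.80336122] 0.08751635534616481 [ 0.55832042  0.75972315 -2.4418529 ] [-56.9618159   43.94060429  46.08139027  -0.13398321 -93.01708685
 -90.24184808]
```

>>> {"api": "move_arm", "payload": {"increments": [[[14,-21,0],0],[[14,-21,0],0],[[14,-21,0],0],[[14,-21,0],0],[[14,-21,0],0],[[0,0,0],0],[[0,0,0],0],[[0,0,0],0]]}}

```text
clock: 10.05
tool_pos: [0.3729, -0.9082, 0.2523]
orientation: [-179.5, 0.4, 122.8]
force: [0.2, -0.4, -0.4]
opening: 0.0877
```

```bash
python3 - <<'E'
from h import *
o=ctrl.get_obs();print(o["clock"],o["tool_pos"],o["orientation"],o["opening"],o["force"],o["joint_pos"])
E
```

```text
10.05 [ 0.3728544  -0.90819027  0.25227695] [-179.52860848    0.39552708  122.82314553] 0.08771784818684433 [ 0.24365768 -0.39741051 -0.42755671] [ -56.22620191   57.92780982   71.71163896    0.49125463 -103.39570283
  -90.83684895]
```

>>> {"api": "move_arm", "payload": {"increments": [[[25,-40,10],0],[[25,-40,10],0],[[25,-40,10],0],[[25,-40,10],0],[[0,0,0],0],[[0,0,0],0],[[0,0,0],0],[[0,0,0],0]]}}

```text
clock: 10.85
tool_pos: [0.4205, -0.9554, 0.262]
orientation: [-177.4, 9.7, 122.9]
force: [-0.3, -0.7, -0.1]
opening: 0.0874
```

```bash
python3 - <<'E'
from h import *
o=ctrl.get_obs();print(o["clock"],o["tool_pos"],o["orientation"],o["opening"],o["force"],o["joint_pos"])
E
```

```text
10.85 [ 0.42047346 -0.95543063  0.26195992] [-177.37908545    9.66814789  122.8564264 ] 0.08735030384039892 [-0.30112733 -0.71400693 -0.07517652] [-54.54702071  58.19037298  71.70993906   3.06158367 -93.97267506
 -92.35098286]
```

>>> {"api": "move_arm", "payload": {"increments": [[[16,-46,8],0],[[16,-46,8],0],[[16,-46,8],0],[[0,0,0],0],[[0,0,0],0],[[0,0,0],0],[[0,0,0],0],[[0,0,0],0]]}}

```text
clock: 11.65
tool_pos: [0.4276, -1.0072, 0.2513]
orientation: [-175.7, 15.8, 123.1]
force: [0.3, 0.3, -0.6]
opening: 0.0877
```

```bash
python3 - <<'E'
from h import *
o=ctrl.get_obs();print(o["clock"],o["tool_pos"],o["orientation"],o["opening"],o["force"],o["joint_pos"])
snap("side","d5")
E
```

```text
11.65 [ 0.42761193 -1.00722348  0.25132777] [-175.73129183   15.79699457  123.08098949] 0.0877006716781192 [ 0.3309468   0.30353455 -0.60626955] [-55.27972439  59.70974694  71.71119271   4.72294297 -86.34082328
 -91.8848176 ]
```

View pics/d5.png

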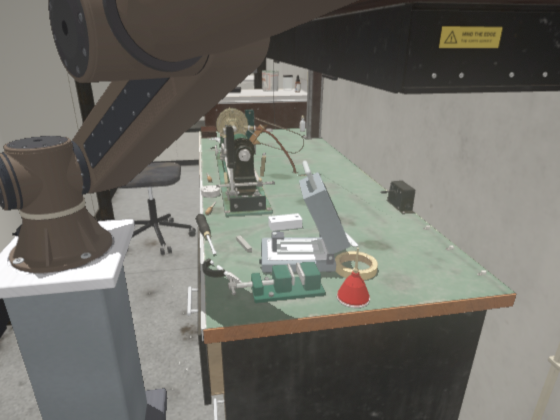

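```bash
cat >> h.py <<'E'
from scipy.spatial.transform import Rotation as Ro
def lean(o=None):
    o=o or ctrl.get_obs()
    R=Ro.from_euler("xyz",o["orientation"],degrees=True).as_matrix();z=R[:,2];y=R[:,1]
    return "lean %.1f az %.1f ; jaw az %.1f tilt %.1f ; tcp %s"%(np.degrees(np.arccos(-z[2])),np.degrees(np.arctan2(z[1],z[0])),np.degrees(np.arctan2(y[1],y[0])),np.degrees(np.arcsin(y[2])),np.round(o["tool_pos"]*1000,1))
E
python3 -c "
from h import *
print(lean())"
```

```text
lean 16.4 az -72.3 ; jaw az 31.9 tilt -4.1 ; tcp [  427.6 -1007.2   251.5]
```

```bash
python3 - <<'E'
from h import *
w=load("pics/wrist0.npz");s=load("pics/scene0.npz")
for z in (-.5,-.6,-.7,-.8,-.9,-1.0):
    a=onz(w,96,250,z);b=onz(w,112,80,z)
    p=[onz(s,u,v,z) for u,v in [(240,108),(340,125),(420,138)]]
    print(z,a.round(3)[:2],b.round(3)[:2],[q.round(3)[:2] for q in p])
E
```

```text
-0.5 [ 0.571 -1.072] [ 0.121 -1.076] [array([ 0.934, -0.906]), array([ 0.447, -0.906]), array([ 0.075, -0.909])]
-0.6 [ 0.626 -1.117] [ 0.125 -1.121] [array([ 0.966, -1.007]), array([ 0.451, -1.007]), array([ 0.057, -1.01 ])]
-0.7 [ 0.681 -1.163] [ 0.129 -1.167] [array([ 0.999, -1.108]), array([ 0.455, -1.107]), array([ 0.039, -1.112])]
-0.8 [ 0.735 -1.208] [ 0.132 -1.212] [array([ 1.031, -1.209]), array([ 0.459, -1.208]), array([ 0.022, -1.213])]
-0.9 [ 0.79  -1.253] [ 0.136 -1.258] [array([ 1.064, -1.31 ]), array([ 0.463, -1.309]), array([ 0.004, -1.314])]
-1.0 [ 0.845 -1.298] [ 0.14  -1.304] [array([ 1.096, -1.411]), array([ 0.467, -1.41 ]), array([-0.014, -1.415])]
```

>>> {"api": "move_arm", "payload": {"increments": [[[0,15,0],-0.14],[[0,5,0],-0.14],[[0,0,0],-0.14],[[0,0,0],-0.08],[[16,-46,8],0],[[16,-46,8],0],[[16,-46,8],0],[[0,0,0],0]]}}

```text
clock: 12.5
tool_pos: [0.4354, -1.0399, 0.2363]
orientation: [-177.1, 21.5, 93.8]
force: [-0.0, 0.4, -1.4]
opening: 0.0878
```

```bash
python3 -c "
from h import *
o=ctrl.get_obs();print(lean(o),o['joint_pos'].round(1),o['force'].round(1))"
```

```text
lean 21.7 az -94.1 ; jaw az 2.7 tilt -2.7 ; tcp [  435.4 -1039.9   236.3] [ -53.    63.    71.6   14.2  -82.2 -123.7] [-0.   0.4 -1.4]
```

>>> {"api": "move_arm", "payload": {"increments": [[[20,-44,12],0],[[20,-44,12],0],[[20,-44,12],0],[[0,0,0],0],[[-10,20,0],0],[[-20,40,0],0],[[-20,45,0],0],[[-20,45,0],0]]}}

```text
clock: 13.3
tool_pos: [0.3967, -0.9589, 0.2286]
orientation: [-178.3, 27.2, 94.0]
force: [1.4, -1.6, 0.3]
opening: 0.0877
```

```bash
python3 -c "
from h import *
o=ctrl.get_obs();print(lean(o),o['joint_pos'].round(1),o['force'].round(1))"
```

```text
lean 27.2 az -89.7 ; jaw az 3.2 tilt -1.5 ; tcp [ 396.7 -958.9  228.6] [ -51.6   41.7   23.    21.2  -51.2 -135.3] [ 1.4 -1.6  0.3]
```

>>> {"api": "move_arm", "payload": {"increments": [[[2,48,2],0.14],[[2,48,2],0.14],[[2,48,2],0.14],[[2,48,2],0.14],[[2,48,2],0.14],[[2,48,2],0.14],[[2,48,2],0.14],[[2,48,2],0.14]]}}

```text
clock: 14.1
tool_pos: [0.4076, -0.559, 0.2571]
orientation: [-178.2, 27.5, 160.6]
force: [0.2, -0.7, -0.6]
opening: 0.0879
```

```bash
python3 -c "
from h import *
o=ctrl.get_obs();print(lean(o),o['joint_pos'].round(1),o['force'].round(1))"
```

```text
lean 27.5 az -23.2 ; jaw az 69.8 tilt -1.6 ; tcp [ 407.6 -559.   257.1] [-43.4   9.2 -11.  -13.1 -44.6 -59.1] [ 0.2 -0.7 -0.6]
```

>>> {"api": "move_arm", "payload": {"increments": [[[2,48,0],0.06],[[2,48,0],0.06],[[2,48,0],0.06],[[2,48,0],0.05],[[2,48,0],0],[[2,48,0],0],[[2,48,0],0],[[2,40,0],0]]}}

```text
clock: 14.9
tool_pos: [0.4196, -0.1864, 0.2711]
orientation: [-178.3, 28.3, 174.4]
force: [1.7, 0.9, 0.4]
opening: 0.0875
```

```bash
python3 -c "
from h import *
o=ctrl.get_obs();print(lean(o),o['joint_pos'].round(1),o['force'].round(1))
snap('wrist','w6')"
```

```text
lean 28.4 az -9.1 ; jaw az 83.6 tilt -1.5 ; tcp [ 419.6 -186.4  271.1] [   7.3  -21.3  -45.9   12.4  -38.7 -111.1] [1.7 0.9 0.4]
```

View pics/w6.png

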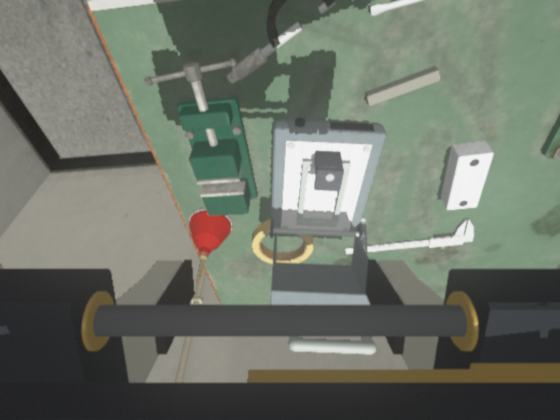

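```bash
python3 -c "
from h import *
zoom('w6',262,110,130,130,6,'z6');zoom('w6',420,120,100,100,6,'z7')"
```

```text
(no output)
```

View pics/z6.png

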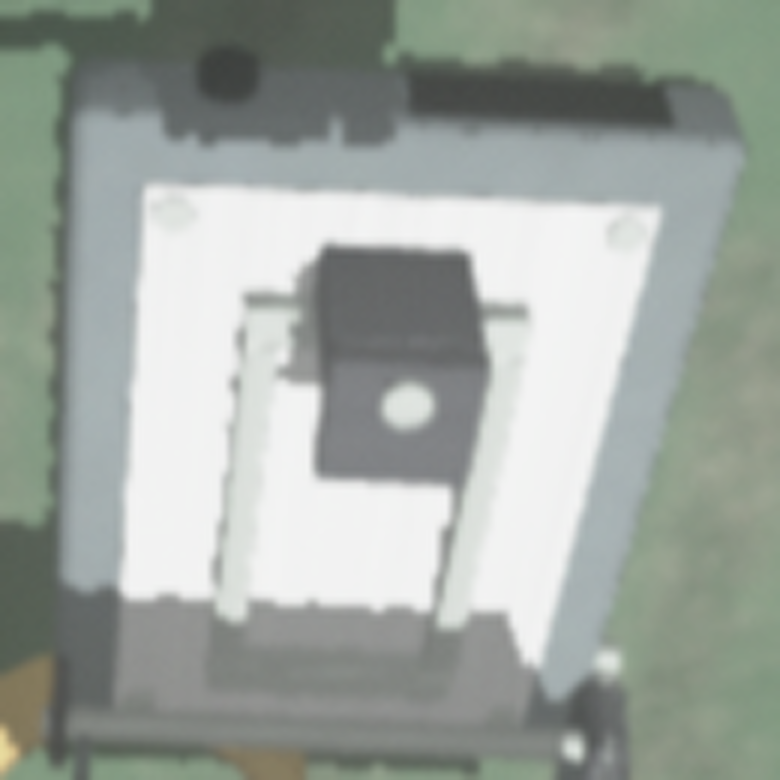

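View pics/z7.png

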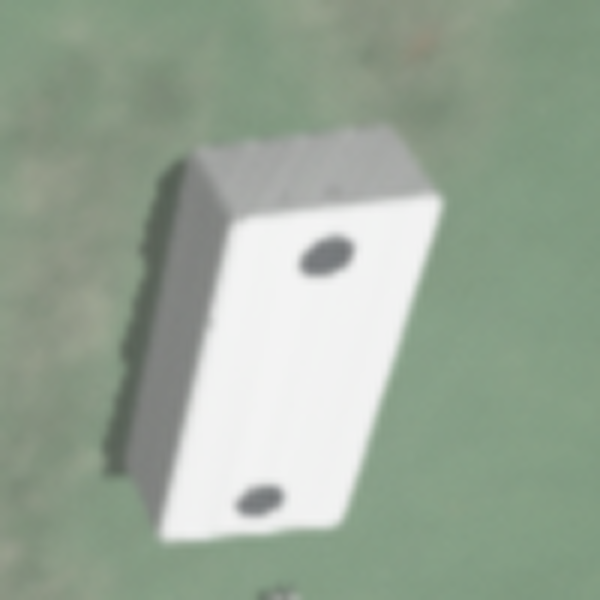

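```bash
python3 - <<'E'
from h import *
s=load("pics/w6.npz")
f=lambda x,y:(262+(x+.5)/6-.5,110+(y+.5)/6-.5); g=lambda x,y:(420+(x+.5)/6-.5,120+(y+.5)/6-.5)
a=np.radians(-7.5);u=np.array([np.cos(a),np.sin(a)]);v=np.array([-u[1],u[0]])
def sh(n,P,z,F=f):
    X=np.array([onz(s,*F(*p),z) for p in P]);print(n);
    for x in X: print("   ",(x[:2]*1000).round(1)," mach", ((x[:2]-[.575,-.156])@np.stack([u,v],1)*1000).round(1))
    return X
X=sh("claw top FL FR tipR tipL",[(322,355),(489,360),(466,482),(316,478)],.0695)
sh("rail L outer-top front,back",[(247,305),(215,620)],.038)
sh("rail R outer-top front,back",[(528,312),(462,628)],.038)
sh("rail L inner-top",[(280,330),(246,620)],.038)
sh("rail R inner",[(490,330),(438,628)],.038)
sh("plate",[(146,185),(662,207),(528,665),(120,600),(108,700)],.030)
sh("base top",[(75,110),(742,150)],.030)
sh("pocket back end dark",[(210,690),(455,690),(210,655),(455,655)],.030)
X=sh("blank",[(234,216),(442,200),(342,525),(161,541)],.028,g)
print(X.mean(0), np.degrees(np.arctan2(*(X[3]-X[0])[[1,0]])),np.degrees(np.arctan2(*(X[2]-X[1])[[1,0]])),np.linalg.norm(X[3]-X[0]),np.linalg.norm(X[1]-X[0]))
D=[onz(s,*g(*p),.028) for p in [(327,257),(260,500)]];print(D,np.degrees(np.arctan2(*(D[1]-D[0])[[1,0]])))
E
```

```text
claw top FL FR tipR tipL
    [ 509.7 -162.2]  mach [-63.9 -14.6]
    [ 513.6 -132.1]  mach [-64.   15.7]
    [ 542.7 -135.9]  mach [-34.6  15.7]
    [ 539.2 -164.4]  mach [-34.4 -13. ]
rail L outer-top front,back
    [ 520.6 -175.8]  mach [-51.4 -26.8]
    [ 607.4 -188.5]  mach [ 36.3 -28. ]
rail R outer-top front,back
    [ 527.3 -121. ]  mach [-51.9  28.4]
    [ 614.6 -132.9]  mach [36.3 28. ]
rail L inner-top
    [ 527.3 -169.7]  mach [-45.6 -19.8]
    [ 608.  -181.5]  mach [ 36. -21.]
rail R inner
    [ 531.  -128.4]  mach [-47.2  21.7]
    [ 614.2 -138.3]  mach [36.5 22.6]
plate
    [ 496.5 -193.5]  mach [-72.9 -47.5]
    [510.7 -95.3]  mach [-71.7  51.8]
    [ 636.6 -116.5]  mach [55.9 47.2]
    [ 607.  -210.3]  mach [ 38.8 -49.7]
    [ 640.5 -216.8]  mach [ 72.8 -51.8]
base top
    [ 479.  -205.1]  mach [-88.7 -61.2]
    [499.4 -81.4]  mach [-84.7  64.1]
pocket back end dark
    [ 639. -192.]  mach [ 68.1 -27.3]
    [ 643.8 -133.6]  mach [65.3 31.2]
    [ 626.9 -191.1]  mach [ 56. -28.]
    [ 631.7 -133.7]  mach [53.3 29.6]
blank
    [537.8   7.8]  mach [-58.3 157.6]
    [537.6  46.7]  mach [-63.6 196.1]
    [626.7  53.1]  mach [ 23.9 214. ]
    [628.4  14.2]  mach [ 30.8 175.7]
[0.58260928 0.03046556 0.028     ] 4.023776926708668 4.071214114859823 0.09089256483879311 0.0389029821083798
[array([0.54967394, 0.02862816, 0.028     ]), array([0.61716865, 0.03295203, 0.028     ])] 3.6654953723196413
```

```bash
python3 - <<'E'
from h import *
for f,c in (("s4","scene"),("d4","side")):
    s=load(f"pics/{f}.npz");im=cv2.imread(f"pics/{f}.png")
    ps=[]
    a=np.radians(4);u=np.array([np.cos(a),np.sin(a),0]);v=np.array([-u[1],u[0],0]);L=np.radians(28)
    z=np.array([0,0,1])*np.cos(L)-u*np.sin(L); xx=u*np.cos(L)+np.array([0,0,1])*np.sin(L)
    T=np.array([.584,.031,.016])
    for S in (66,130):
        P=[T+z*S/1000+xx*i*.039+v*j*.0965 for i,j in ((1,1),(1,-1),(-1,-1),(-1,1))]
        q=np.array([proj(s,p) for p in P]);print(np.round(P,3).tolist() if c=="scene" else "")
        cv2.polylines(im,[np.int32(q)],True,(0,0,255) if S==66 else (255,0,0),1)
    if c=="scene": im=im[150:300,220:370]
    else: im=im[100:280,180:360]
    cv2.imwrite(f"pics/b_{c}.png",cv2.resize(im,(600,600),interpolation=cv2.INTER_CUBIC))
E
```

```text
[[0.581, 0.128, 0.093], [0.594, -0.065, 0.093], [0.525, -0.07, 0.056], [0.512, 0.123, 0.056]]
[[0.551, 0.125, 0.149], [0.564, -0.067, 0.149], [0.495, -0.072, 0.112], [0.482, 0.121, 0.112]]
```

View pics/b_scene.png

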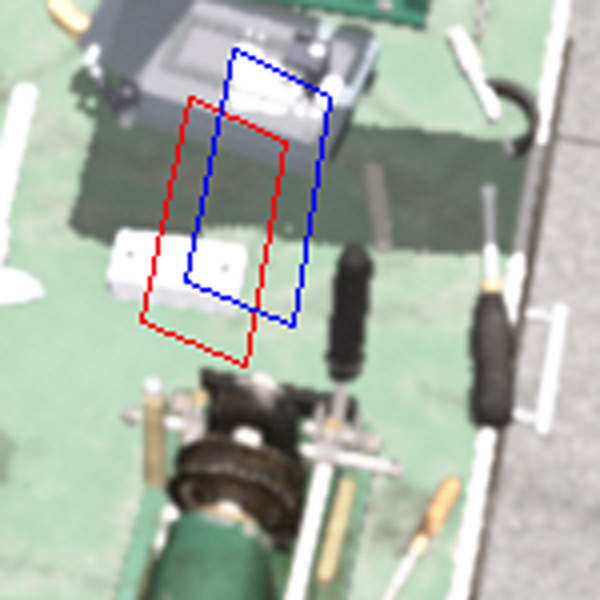

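View pics/b_side.png

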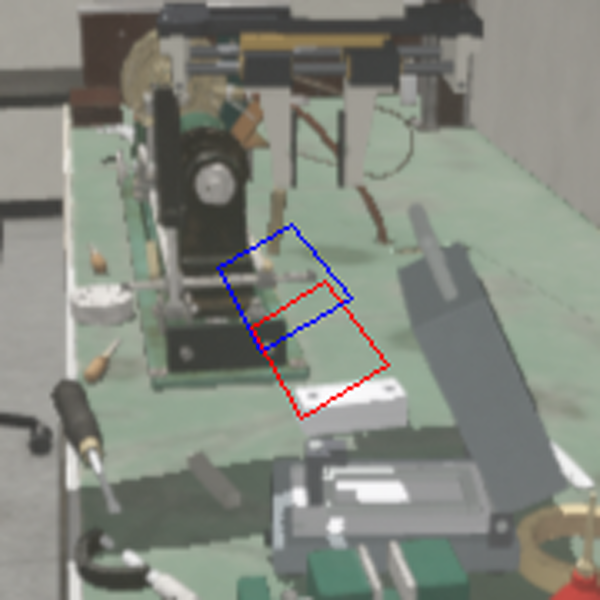

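```bash
python3 - <<'E'
from h import *
d=load("pics/d4.npz");s=load("pics/s4.npz")
for p in [(155,388),(305,372)]: print("base front side",onz(d,180+p[0]*.3,100+p[1]*.3,0).round(3))
F=lambda x,y:(220+x/4,150+y/4);G=lambda x,y:(180+x*.3,100+y*.3)
# black plate top-left/top-right : scene (205,378),(355,385)? side (165,325),(285,318)
print(tri(s,F(205,375),d,G(285,320)),tri(s,F(352,247),d,G(165,92)),tri(s,F(153,385),d,G(278,190)),tri(s,F(130,415),d,G(313,275)))
E
```

```text
base front side [0.424 0.128 0.   ]
base front side [0.564 0.141 0.   ]
(array([0.5405397 , 0.1335832 , 0.05580554]), np.float64(0.007400067493217663)) (array([0.44602657, 0.15491905, 0.26221883]), np.float64(0.0008207778694723025)) (array([0.55093314, 0.20882237, 0.15701812]), np.float64(0.00196973073996803)) (array([0.57664563, 0.187351  , 0.07838205]), np.float64(0.005740180284242892))
```

>>> {"api": "move_arm", "payload": {"increments": [[[24,35,-12],0.03],[[24,35,-14],0.03],[[24,35,-14],0.03],[[24,35,-14],0.03],[[24,35,-14],0.03],[[24,35,-14],0.03],[[0,3,-25],0],[[0,0,0],0]]}}

```text
clock: 15.75
tool_pos: [0.5702, 0.0464, 0.1808]
orientation: [-178.7, 29.7, -174.3]
force: [-1.0, -2.0, -0.5]
opening: 0.0875
```

```bash
python3 -c "
from h import *
o=ctrl.get_obs();print(lean(o),o['joint_pos'].round(1),o['force'].round(1))
snap('wrist','w7');snap('scene','s7')"
```

```text
lean 29.7 az 3.1 ; jaw az 95.1 tilt -1.1 ; tcp [570.2  46.4 180.8] [  21.9   -2.4  -57.6   55.3  -11.1 -159. ] [-1.  -2.  -0.5]
```

View pics/w7.png

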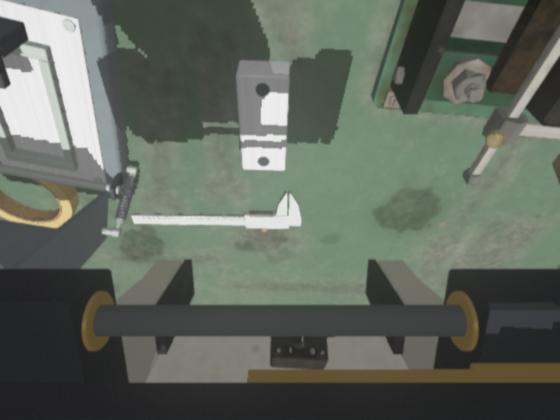

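```bash
cat > kin.py <<'E'
import numpy as np
from scipy.optimize import least_squares
from scipy.spatial.transform import Rotation as Ro
D=[([-59.2947,20.5926,.6349,-.0209,-70.1338,-16.507],[.16543,-.65393,.22562],[179.907,-.007,-165.809]),
([8.1777,2.0559,-26.3237,-.0066,-61.8136,-13.5438],[.4511,-.12891,.2016],[179.81,-.04,-95.369]),
([4.12666,6.82507,-12.7422,.1598,-70.6057,-11.64],[.51992,-.15578,.26334],[179.861,-.182,-97.46]),
([-57.0775,24.3098,11.9172,-.0256,-78.0589,-87.3386],[.21821,-.68961,.26945],[179.954,-.4498,125.579]),
([-56.9618,43.9406,46.0814,-.134,-93.017,-90.2418],[.31698,-.83758,.27086],[179.87,-.877,122.803]),
([-56.2262,57.9278,71.7116,.4913,-103.3957,-90.8368],[.37285,-.90819,.25228],[-179.5286,.3955,122.823]),
([-54.547,58.1904,71.7099,3.0616,-93.9727,-92.351],[.42047,-.95543,.26196],[-177.379,9.668,122.856]),
([-55.2797,59.7097,71.7112,4.7229,-86.3408,-91.8848],[.42761,-1.00722,.25133],[-175.731,15.797,123.081]),
([-51.6,41.7,23,21.2,-51.2,-135.3],[.3967,-.9589,.2286],[-178.3,27.2,94.]),
([-43.4,9.2,-11,-13.1,-44.6,-59.1],[.4076,-.559,.2571],[-178.2,27.5,160.6]),
([7.3,-21.3,-45.9,12.4,-38.7,-111.1],[.4196,-.1864,.2711],[-178.3,28.3,174.4]),
([21.9,-2.4,-57.6,55.3,-11.1,-159.],[.5702,.0464,.1808],[-178.7,29.7,-174.3])]
def fk(q,p):
    lat,A,H,F,c,T,e=p[:7]; s4=1 if len(p)<8 else p[7]
    j=np.radians(q);E=lambda ax,a:Ro.from_euler(ax,a).as_matrix()
    b=j[1]-j[2]
    R1=E("z",j[0]);R3=R1@E("y",b)
    pos=R1@np.array([c+A*np.sin(j[1]),-lat,H+A*np.cos(j[1])])+R3@np.array([F,0,e])
    R5=R3@E("x",s4*j[3])@E("y",-j[4]);pos=pos+R5@np.array([T,0,0])
    R6=R5@E("x",s6*j[5])
    # tool z = x axis
    R=R6@B
    return pos,R
s6=-1.0
B=np.array([[0,0,1.],[0,1,0],[-1,0,0]]).T*0+np.array([[0,0,1],[1,0,0],[0,1,0]],float) # cols x,y,z in R6 frame
E
cat > fit.py <<'E'
import kin
from kin import *
best=None
for s4 in (1,-1):
  def f(p): return np.concatenate([fk(q,list(p)+[s4])[0]-x for q,x,_ in D])
  r=least_squares(f,[.19,.45,.35,.45,0,.25,0]);print(s4,r.x.round(4),np.abs(r.fun).max(),np.abs(r.fun).round(3).reshape(-1,3).max(1))
  for s6 in (1,-1):
    kin.s6=s6
    M=[]
    for q,x,o in D:
        R6=fk(q,list(r.x)+[s4])[1]@kin.B.T
        M.append(R6.T@Ro.from_euler("xyz",o,degrees=True).as_matrix())
    print(s6,np.std(M,axis=0).max(),np.mean(M,axis=0).round(2).tolist())
E
python3 fit.py
```

```text
1 [0.2124 0.5457 0.1112 0.3526 0.1556 0.2559 0.0085] 0.12909913209318402 [0.041 0.063 0.049 0.034 0.018 0.015 0.024 0.044 0.129 0.097 0.06  0.078]
1 0.7814980132178826 [[0.04, 0.08, 0.97], [0.45, 0.02, 0.04], [-0.02, 0.42, -0.08]]
-1 0.36780409082267645 [[0.04, 0.08, 0.97], [-0.86, -0.11, 0.09], [0.12, -0.86, 0.03]]
-1 [0.1819 0.5655 0.2447 0.3834 0.0958 0.3991 0.0017] 0.09482448688732521 [0.02  0.028 0.017 0.011 0.014 0.016 0.021 0.023 0.038 0.061 0.028 0.095]
1 0.8158856164843281 [[0.0, 0.0, 1.0], [0.23, -0.01, 0.0], [0.01, 0.23, 0.0]]
-1 0.0006510899664453826 [[0.0, 0.0, 1.0], [-1.0, 0.0, 0.0], [-0.0, -1.0, 0.0]]
```

```bash
cat > kin2.py <<'E'
from kin import *
E=lambda ax,a:Ro.from_euler(ax,a).as_matrix()
Bm=np.array([[0,0,1],[-1,0,0],[0,-1,0]],float)
def fk2(q,p):
    lat,A,H,F,c,T,e,a4y,a4z,a5y,a5z=p
    j=np.radians(q);b=j[1]-j[2];R1=E("z",j[0]);R3=R1@E("y",b);R4=R3@E("x",-j[3]);R5=R4@E("y",-j[4])
    pos=R1@np.array([c+A*np.sin(j[1]),-lat,H+A*np.cos(j[1])])+R3@np.array([F,0,e])+R4@np.array([0,a4y,a4z])+R5@np.array([T,a5y,a5z])
    return pos,R5@E("x",-j[5])@Bm
def fit():
    f=lambda p:np.concatenate([np.concatenate([fk2(q,p)[0]-x for q,x,_ in D]),1e-4*p])
    r=least_squares(f,[.0,.45,.35,.45,0,.25,0,-.19,0,0,0]);return r
if __name__=="__main__":
    r=fit();print(r.x.round(4),np.abs(r.fun[:-11]).reshape(-1,3).max(1).round(4));np.save("kp.npy",r.x)
E
python3 kin2.py
```

```text
[ 1.200e-03  6.015e-01  1.993e-01  4.633e-01 -1.000e-04  3.786e-01
  5.000e-04 -9.550e-02 -4.000e-04 -9.500e-02  4.000e-04] [0.0001 0.0002 0.0001 0.0001 0.0001 0.0001 0.0001 0.0001 0.0006 0.0004
 0.0001 0.0002]
```

```bash
cat > ik.py <<'E'
from kin2 import *
kp=np.load("kp.npy")
lo=np.array([-176.03,-82.01,-58.28,-173.87,-174.79,-173.66])+.5;hi=np.array([176.03,121.73,71.71,95.51,-.11,173.66])-.5
def pose(x,leandeg,az,flip=0):
    a=np.radians(az);L=np.radians(leandeg);u=np.array([np.cos(a),np.sin(a),0]);z=np.array([0,0,-1])*np.cos(L)+u*np.sin(L)
    y=np.array([-u[1],u[0],0])*(1 if not flip else -1);xv=np.cross(y,z);return np.array(x),np.stack([xv,y,z],1)
def solve(x,R,starts=30,seed=0,q0=None):
    rng=np.random.default_rng(seed);S=[]
    for k in range(starts):
        s=q0 if (q0 is not None and k==0) else rng.uniform(lo,hi)
        f=lambda q:np.concatenate([(fk2(q,kp)[0]-x)*5,Ro.from_matrix(fk2(q,kp)[1].T@R).as_rotvec()])
        r=least_squares(f,np.clip(s,lo+.1,hi-.1),bounds=(lo,hi),x_scale=50,max_nfev=80)
        if r.cost<1e-7 and not any(np.abs(t-r.x).max()<2 for t in S): S.append(r.x)
    return S
if __name__=="__main__":
    for nm,x,az in (("pick",[.584,.031,.016],4),("pickup",[.584,.031,.15],4),("nest",[.585,-.156,.046],-7.5),("pretilt",[.455,-.14,.05],-7.5)):
        for L in (0,10,20,28,35):
            for fl in (0,1):
                for q in solve(*pose(x,L,az,fl),starts=12): print(nm,L,fl,q.round(0))
E
python3 ik.py
```

```text
pick 0 0 [  22.   25.  -25.   -0.  -41. -108.]
pick 0 1 [ 22.  25. -25.   0. -41.  72.]
pick 10 0 [  24.   20.  -37.    9.  -23. -118.]
pick 10 1 [ 24.  20. -37.   9. -23.  62.]
pickup 0 0 [  22.   16.  -17.    0.  -57. -108.]
pickup 0 1 [ 22.  16. -17.   0. -57.  72.]
pickup 10 0 [  24.   10.  -28.    5.  -43. -114.]
pickup 10 1 [ 24.  10. -28.   5. -43.  66.]
pickup 20 0 [  27.    5.  -41.   17.  -27. -127.]
pickup 20 1 [ 27.   5. -41.  17. -27.  53.]
nest 0 0 [   4.   24.  -21.   -0.  -45. -101.]
nest 0 1 [  4.  24. -21.   0. -45.  79.]
nest 10 0 [   5.   19.  -31.    4.  -30. -106.]
nest 10 1 [  5.  19. -31.   4. -30.  74.]
pretilt 0 0 [   7.   13.  -37.   -0.  -40. -104.]
pretilt 0 1 [  7.  13. -37.  -0. -40.  76.]
pretilt 10 0 [   9.    8.  -48.    7.  -24. -112.]
pretilt 10 1 [  9.   8. -48.   7. -24.  68.]
```

```bash
python3 - <<'E'
from ik import *
for nm,x,az in (("pick",[.584,.031,.018],4),("nest",[.585,-.156,.046],-7.5),("nestup",[.585,-.156,.12],-7.5)):
    for L in (14,18,22,28):
        S=[]
        for fl in (0,):
            for q in solve(*pose(x,L,az,fl),starts=60,seed=1): print(nm,L,fl,q.round(0))
E
```

```text
pick 14 0 [  24.   19.  -44.   20.  -15. -129.]
nest 14 0 [   5.   18.  -36.    8.  -23. -110.]
nest 18 0 [   5.   16.  -43.   17.  -14. -119.]
nestup 14 0 [   6.   12.  -31.    6.  -34. -107.]
nestup 18 0 [   6.   10.  -36.    9.  -27. -111.]
nestup 22 0 [   6.    9.  -42.   16.  -19. -118.]
```

```bash
python3 - <<'E'
import numpy as np
A,H,F,T=.6015,.1993,.4633,.3786
def feas(rho,z,L):
    L=np.radians(L);wr=rho-T*np.sin(L);wz=z+T*np.cos(L)
    d=np.hypot(wr,wz-H)
    c=(d*d-A*A-F*F)/(2*A*F)
    if abs(c)>1:return None
    # angle between upper arm dir & forearm dir
    e=np.arccos(c); phi=np.arctan2(wr,wz-H) # from vertical
    j2=phi-np.arctan2(F*np.sin(e),A+F*np.cos(e)); fa=j2+e # forearm angle from vertical
    beta=fa-np.pi/2; j3=j2-beta; j5=beta-(np.pi/2-L)
    return np.degrees([j2,j3,j5])
for z in (.02,.06,.1,.15,.2,.25):
    row=[]
    for rho in (.36,.40,.44,.48,.52,.56,.6):
        ok=[L for L in np.arange(0,45,.5) if (q:=feas(rho,z,L)) is not None and q[2]<-.5 and q[1]>-57.8]
        row.append((max(ok) if ok else None))
    print(z,row)
E
```

```text
0.02 [np.float64(14.5), np.float64(19.5), np.float64(23.0), np.float64(24.0), np.float64(25.0), np.float64(26.0), np.float64(27.5)]
0.06 [np.float64(18.5), np.float64(23.5), np.float64(28.0), np.float64(28.5), np.float64(29.0), np.float64(30.0), np.float64(31.0)]
0.1 [np.float64(23.5), np.float64(27.5), np.float64(32.0), np.float64(33.0), np.float64(33.5), np.float64(34.0), np.float64(34.5)]
0.15 [np.float64(30.5), np.float64(34.0), np.float64(38.0), np.float64(39.0), np.float64(39.0), np.float64(39.0), np.float64(39.0)]
0.2 [np.float64(38.0), np.float64(41.0), np.float64(44.0), np.float64(44.5), np.float64(44.5), np.float64(44.0), np.float64(44.0)]
0.25 [np.float64(44.5), np.float64(44.5), np.float64(44.5), np.float64(44.5), np.float64(44.5), np.float64(44.5), np.float64(44.5)]
```

```bash
cat > sim.py <<'E'
from ik import *
LO=lo-.49;HI=hi+.49
def step(q,dp,dth,w):
    p,R=fk2(q,kp);p=p+np.array(dp)/1000;R=Ro.from_euler("z",dth).as_matrix()@R
    f=lambda x:np.concatenate([fk2(x,kp)[0]-p,w*Ro.from_matrix(fk2(x,kp)[1].T@R).as_rotvec()])
    r=least_squares(f,np.clip(q,LO+1e-3,HI-1e-3),bounds=(LO,HI),x_scale=50,max_nfev=60);return r.x
def ln(q):
    p,R=fk2(q,kp);z=R[:,2];y=R[:,1]
    return "lean %.1f az %.1f jaw %.1f tilt %.1f tcp %s q %s"%(np.degrees(np.arccos(-z[2])),np.degrees(np.arctan2(z[1],z[0])),np.degrees(np.arctan2(y[1],y[0])),np.degrees(np.arcsin(y[2])),(p*1000).round(0),q.round(1))
E
python3 - <<'E'
from sim import *
for w in (.1,.2,.3,.5,1):
    q=np.array([-56.226,57.928,71.71,.4913,-103.396,-90.837])
    for _ in range(4): q=step(q,[25,-40,10],0,w)
    print(w,ln(q))
print("true pitch 9.7 roll 2.6, tcp 420 -955 262 q -54.5 58.2 71.7 3.06 -94 -92.35")
E
```

```text
0.1 lean 27.0 az -72.7 jaw 31.3 tilt -7.0 tcp [  468. -1058.   287.] q [-53.9  59.9  71.7   8.7 -76.2 -93.3]
0.2 lean 22.7 az -72.8 jaw 31.7 tilt -6.0 tcp [  458. -1034.   276.] q [-54.   59.6  71.7   7.3 -80.6 -92.9]
0.3 lean 18.0 az -73.1 jaw 32.1 tilt -4.9 tcp [  446. -1007.   263.] q [-54.1  59.4  71.7   5.8 -85.2 -92.6]
0.5 lean 10.8 az -73.9 jaw 32.6 tilt -3.1 tcp [ 429. -966.  244.] q [-54.3  59.4  71.7   3.6 -92.1 -92.3]
1 lean 4.0 az -77.2 jaw 32.8 tilt -1.4 tcp [ 412. -928.  228.] q [-54.6  59.6  71.7   1.5 -98.4 -92.3]
true pitch 9.7 roll 2.6, tcp 420 -955 262 q -54.5 58.2 71.7 3.06 -94 -92.35
```

```bash
python3 - <<'E'
from sim import *
q0=np.array([21.9,-2.4,-57.6,55.3,-11.1,-159.])
print("now",ln(q0))
q=q0
for k in range(10): q=step(q,[1,-2,-17],0,.5)
print("A",ln(q))
for k in range(4): q=step(q,[0,0,-10],0,.5)
print("A2",ln(q))
# B: turn to in-plane, retreat
q=q0
for k in range(4): q=step(q,[-10,-20,10],.1,.5)
print("B0",ln(q))
for k in range(6): q=step(q,[-45,-18,-5],0.0,.5); print("B",ln(q))
E
```

```text
now lean 29.7 az 3.3 jaw 95.1 tilt -1.0 tcp [570.  46. 181.] q [  21.9   -2.4  -57.6   55.3  -11.1 -159. ]
A lean 21.6 az 9.3 jaw 96.2 tilt 1.3 tcp [597.  20.  68.] q [  16.    12.1  -54.3   47.6   -3.3 -147.1]
A2 lean 20.2 az 12.8 jaw 96.6 tilt 2.3 tcp [600.  16.  36.] q [  18.8   16.2  -50.3   31.3   -3.9 -133.5]
B0 lean 29.7 az 26.2 jaw 118.0 tilt -1.0 tcp [530. -34. 221.] q [ 11.6  -6.  -33.1 -12.7 -34.6 -64.7]
B lean 29.7 az 26.2 jaw 118.0 tilt -1.0 tcp [485. -52. 216.] q [  9.7 -10.1 -36.5 -14.  -35.7 -62.1]
B lean 29.7 az 26.2 jaw 118.0 tilt -1.0 tcp [440. -70. 211.] q [  7.1 -14.2 -39.4 -15.5 -37.5 -58.7]
B lean 29.7 az 26.2 jaw 118.0 tilt -1.0 tcp [395. -88. 206.] q [  3.2 -18.  -41.5 -17.5 -40.1 -54.1]
B lean 29.7 az 26.2 jaw 118.0 tilt -1.0 tcp [ 350. -106.  201.] q [ -2.6 -21.2 -42.7 -20.2 -43.8 -47.4]
B lean 29.7 az 26.2 jaw 118.0 tilt -1.0 tcp [ 305. -124.  196.] q [-11.4 -23.1 -42.8 -23.8 -48.5 -37.8]
B lean 29.7 az 26.2 jaw 118.0 tilt -1.0 tcp [ 260. -142.  191.] q [-23.4 -23.3 -42.  -27.7 -54.3 -25.3]
```

```bash
cat > plan1.py <<'E'
from sim import *
q=np.array([21.9,-2.4,-57.6,55.3,-11.1,-159.])
def run(q,rows,show=True):
    for dp,dt in rows: 
        q2=step(q,dp,dt,.5);
        if np.abs(q2-q).max()>12: print("  fast",(q2-q).round(1))
        q=q2
    if show: print(ln(q))
    return q
if __name__=="__main__":
    q=run(q,[([-20,-20,15],.1)]*4+[([-10,-45,0],.145)]*4)
    q=run(q,[([-5,-48,0],.145)]*8)
    q=run(q,[([-10,-45,0],.1)]*4+[([0,0,0],0)]*4)
    for i in range(6): q=run(q,[([12,-45,5],0)]*2)
E
python3 plan1.py
```

```text
fast [  4.3  -3.5   4.4 -23.9  -5.2  25.7]
  fast [ -0.9  -3.    5.7 -17.8  -6.3  23.6]
  fast [ -4.7  -2.1   6.  -13.6  -7.1  21.7]
  fast [ -7.   -1.    5.7 -10.4  -7.8  19.4]
  fast [-15.1   4.2   8.4 -12.8 -10.5  29. ]
  fast [-11.9   4.8   6.5  -6.  -10.   20.6]
  fast [-8.6  5.   5.7 -2.  -8.7 15.3]
  fast [-6.1  5.   5.5  0.1 -7.6 12.3]
lean 29.7 az 59.4 jaw 151.3 tilt -1.0 tcp [ 450. -214.  241.] q [-28.1   7.   -9.7 -31.  -74.3   8.4]
lean 29.7 az 125.9 jaw -142.3 tilt -1.0 tcp [ 410. -598.  241.] q [ -43.2   45.8   42.1   -6.  -115.5   80. ]
lean 29.3 az 149.7 jaw -119.1 tilt -0.6 tcp [ 365. -770.  237.] q [ -47.9   63.5   71.7   10.5 -125.8  113. ]
lean 26.4 az 156.9 jaw -117.6 tilt 2.2 tcp [ 357. -808.  226.] q [ -49.    64.2   71.7   13.1 -120.9  115.3]
lean 23.9 az 166.0 jaw -116.2 tilt 5.3 tcp [ 351. -847.  215.] q [ -50.    64.8   71.7   15.3 -115.8  117.1]
lean 22.1 az 177.1 jaw -114.9 tilt 8.6 tcp [ 347. -886.  204.] q [ -51.    65.5   71.7   17.4 -110.5  118.6]
lean 21.1 az -170.1 jaw -113.7 tilt 12.1 tcp [ 344. -927.  195.] q [ -51.9   66.2   71.7   19.2 -105.   119.8]
lean 21.3 az -156.6 jaw -112.6 tilt 15.7 tcp [ 342. -968.  187.] q [-52.8  67.   71.7  20.9 -99.3 120.7]
lean 22.5 az -143.7 jaw -111.7 tilt 19.4 tcp [  342. -1009.   179.] q [-53.7  67.9  71.7  22.6 -93.5 121.4]
```

```bash
cat > p2.py <<'E'
from plan1 import *
q=np.array([21.9,-2.4,-57.6,55.3,-11.1,-159.])
q=run(q,[([-20,-20,15],.1)]*4+[([-10,-45,0],.14)]*4)
q=run(q,[([-8,-48,0],.1)]*8)
q=run(q,[([-8,-45,0],.0)]*4+[([0,0,0],0)]*4)
print("push")
for i in range(6): q=run(q,[([18,-45,5],0)]*2)
E
python3 p2.py
```

```text
fast [  4.3  -3.5   4.4 -23.9  -5.2  25.7]
  fast [ -0.9  -3.    5.7 -17.8  -6.3  23.6]
  fast [ -4.7  -2.1   6.  -13.6  -7.1  21.7]
  fast [ -7.   -1.    5.7 -10.4  -7.8  19.4]
  fast [-14.9   4.1   8.3 -12.6 -10.3  28.5]
  fast [-11.8   4.7   6.4  -6.   -9.8  20.3]
  fast [-8.6  4.9  5.6 -2.1 -8.6 15.2]
  fast [-6.2  4.9  5.5  0.  -7.5 12.1]
lean 29.7 az 58.3 jaw 150.1 tilt -1.0 tcp [ 450. -214.  241.] q [-28.    6.7 -10.1 -31.  -73.7   7.5]
lean 29.7 az 104.1 jaw -164.1 tilt -1.0 tcp [ 386. -598.  241.] q [ -49.    43.1   40.3  -14.2 -113.6   62.6]
  fast [-1.9  6.  12.4  0.1 -6.3  0.5]
lean 27.8 az 103.8 jaw -164.1 tilt -1.1 tcp [ 342. -750.  229.] q [ -56.5   59.6   71.7  -11.5 -127.9   67.7]
push
lean 23.1 az 102.8 jaw -164.2 tilt -1.3 tcp [ 351. -778.  214.] q [ -56.5   60.    71.7   -9.5 -123.1   68.9]
lean 18.3 az 101.2 jaw -164.3 tilt -1.5 tcp [ 361. -808.  201.] q [ -56.5   60.5   71.7   -7.8 -118.    69.9]
lean 13.4 az 98.5 jaw -164.3 tilt -1.7 tcp [ 372. -840.  188.] q [ -56.5   61.    71.7   -6.1 -112.7   70.6]
lean 8.5 az 92.5 jaw -164.4 tilt -1.9 tcp [ 384. -874.  176.] q [ -56.5   61.7   71.7   -4.6 -107.3   71.2]
lean 3.8 az 70.6 jaw -164.4 tilt -2.2 tcp [ 397. -909.  166.] q [ -56.4   62.4   71.7   -3.1 -101.6   71.5]
lean 3.2 az -25.4 jaw -164.4 tilt -2.4 tcp [ 411. -945.  156.] q [-56.4  63.2  71.7  -1.7 -95.8  71.7]
```

```bash
cat > p2.py <<'E'
from plan1 import *
for t in (.105,.11,.115):
    q=np.array([21.9,-2.4,-57.6,55.3,-11.1,-159.])
    q=run(q,[([-20,-20,15],.1)]*4+[([-10,-45,0],.14)]*4,0)
    q=run(q,[([-8,-48,0],t)]*8,0)
    q=run(q,[([-8,-45,5],.0)]*3+[([18,-45,10],0)]*5)
    q=run(q,[([18,-45,10],0)]*1)
    q=run(q,[([18,-45,10],0)]*1)
    q=run(q,[([18,-45,10],0)]*1)
E
python3 p2.py | grep -v fast
```

```text
lean 17.2 az 103.8 jaw -161.9 tilt -1.3 tcp [ 376. -794.  233.] q [ -54.9   58.6   71.7   -7.  -119.    70.6]
lean 14.7 az 102.8 jaw -161.9 tilt -1.4 tcp [ 380. -810.  230.] q [ -54.9   58.7   71.7   -6.2 -116.5   71.1]
lean 12.1 az 101.4 jaw -161.9 tilt -1.4 tcp [ 385. -826.  227.] q [ -55.    58.8   71.7   -5.3 -114.    71.5]
lean 9.6 az 99.3 jaw -161.9 tilt -1.5 tcp [ 390. -842.  225.] q [ -55.    58.9   71.7   -4.5 -111.4   71.9]
lean 17.1 az 108.2 jaw -159.4 tilt -0.8 tcp [ 374. -795.  234.] q [ -54.5   58.8   71.7   -5.8 -119.2   73.1]
lean 14.6 az 108.0 jaw -159.3 tilt -0.7 tcp [ 379. -810.  230.] q [ -54.5   58.9   71.7   -4.9 -116.7   73.6]
lean 12.1 az 107.7 jaw -159.3 tilt -0.6 tcp [ 383. -826.  227.] q [ -54.6   59.    71.7   -4.  -114.1   74. ]
lean 9.5 az 107.4 jaw -159.3 tilt -0.6 tcp [ 388. -843.  225.] q [ -54.6   59.2   71.7   -3.2 -111.6   74.4]
lean 17.2 az 112.5 jaw -156.8 tilt -0.2 tcp [ 373. -795.  234.] q [ -54.    59.1   71.7   -4.5 -119.3   75.6]
lean 14.7 az 113.1 jaw -156.8 tilt -0.0 tcp [ 377. -811.  231.] q [ -54.1   59.1   71.7   -3.6 -116.8   76.1]
lean 12.1 az 114.0 jaw -156.7 tilt 0.2 tcp [ 382. -827.  228.] q [ -54.1   59.3   71.7   -2.7 -114.3   76.6]
lean 9.5 az 115.5 jaw -156.7 tilt 0.4 tcp [ 386. -844.  225.] q [ -54.2   59.4   71.7   -1.8 -111.7   76.9]
```

>>> {"api": "move_arm", "payload": {"increments": [[[-15,-10,15],0.05],[[-25,-15,15],0.08],[[-25,-20,15],0.1],[[-25,-25,10],0.12],[[-15,-40,5],0.14],[[-10,-45,0],0.14],[[-10,-45,0],0.14],[[-10,-45,0],0.14]]}}

```text
clock: 16.65
tool_pos: [0.496, -0.0966, 0.2256]
orientation: [-177.6, 27.6, -152.1]
force: [-0.6, -1.4, -0.2]
opening: 0.0876
```

```bash
python3 -c "
from h import *
o=ctrl.get_obs();print(lean(o),o['joint_pos'].round(1),o['force'].round(1))"
```

```text
lean 27.7 az 22.8 ; jaw az 116.8 tilt -2.1 ; tcp [496.  -96.6 225.6] [  3.8  -7.6 -32.3 -13.7 -39.7 -57.9] [-0.6 -1.4 -0.2]
```

>>> {"api": "move_arm", "payload": {"increments": [[[-12,-40,4],0.11],[[-12,-40,4],0.11],[[-8,-44,2],0.11],[[-8,-44,0],0.11],[[-8,-44,0],0.11],[[-8,-44,0],0.11],[[-8,-44,0],0.11],[[-8,-44,0],0.11]]}}

```text
clock: 17.45
tool_pos: [0.4434, -0.3863, 0.2556]
orientation: [-175.3, 30.1, -103.9]
force: [1.6, 0.9, 0.1]
opening: 0.0875
```

```bash
python3 -c "
from h import *
o=ctrl.get_obs();print(lean(o),o['joint_pos'].round(1),o['force'].round(1))"
```

```text
lean 30.4 az 66.9 ; jaw az 163.8 tilt -4.0 ; tcp [ 443.4 -386.3  255.6] [-42.2  20.8   9.6 -28.5 -89.7  30. ] [1.6 0.9 0.1]
```

```bash
cat > p3.py <<'E'
from plan1 import *
from plant import ctrl
q0=ctrl.get_obs()["joint_pos"]
for t in (.1,.115,.13,.145):
    q=run(q0,[([-8,-48,2],t)]*8,0)
    q=run(q,[([0,-45,5],.0)]*2+[([18,-45,10],0)]*4)
    q=run(q,[([18,-45,10],0)]*2)
    q=run(q,[([18,-45,10],0)]*2)
E
python3 p3.py | grep -v fast
```

```text
lean 14.0 az 118.7 jaw -149.0 tilt -0.6 tcp [ 353. -828.  229.] q [ -55.3   59.6   71.7   -1.6 -116.1   85.8]
lean 9.0 az 125.5 jaw -148.8 tilt 0.7 tcp [ 363. -861.  223.] q [-5.520e+01  5.980e+01  7.170e+01  1.000e-01 -1.109e+02  8.640e+01]
lean 4.4 az 147.8 jaw -148.6 tilt 2.0 tcp [ 374. -895.  219.] q [ -55.2   60.2   71.7    1.8 -105.5   86.9]
lean 14.9 az 134.3 jaw -141.3 tilt 1.5 tcp [ 349. -833.  230.] q [ -54.1   60.3   71.7    2.4 -116.1   93.4]
lean 10.6 az 147.6 jaw -140.9 tilt 3.4 tcp [ 358. -866.  225.] q [ -54.1   60.6   71.7    4.2 -110.9   94.1]
lean 7.5 az 175.1 jaw -140.6 tilt 5.4 tcp [ 368. -900.  221.] q [ -54.2   61.    71.7    5.9 -105.5   94.7]
lean 16.4 az 147.8 jaw -133.6 tilt 3.3 tcp [ 347. -839.  233.] q [ -53.    61.1   71.7    6.4 -115.8  100.9]
lean 13.0 az 163.4 jaw -132.9 tilt 5.9 tcp [ 355. -873.  228.] q [ -53.1   61.4   71.7    8.2 -110.6  101.7]
lean 11.1 az -172.9 jaw -132.5 tilt 8.5 tcp [ 364. -908.  224.] q [ -53.2   61.8   71.7   10.  -105.2  102.3]
lean 18.2 az 159.0 jaw -125.9 tilt 4.8 tcp [ 346. -847.  236.] q [ -51.9   61.9   71.7   10.2 -115.2  108.4]
lean 15.7 az 174.7 jaw -125.0 tilt 7.9 tcp [ 353. -881.  231.] q [ -52.1   62.2   71.7   12.1 -110.   109.3]
lean 14.7 az -165.5 jaw -124.4 tilt 11.2 tcp [ 361. -918.  227.] q [ -52.3   62.7   71.7   13.9 -104.5  109.9]
```

t=0.1 gives lean ≈14 with the jaw level.

>>> {"api": "move_arm", "payload": {"increments": [[[-8,-47,2],0.1],[[-8,-47,2],0.1],[[-8,-47,2],0.1],[[-8,-47,2],0.1],[[-8,-47,2],0.1],[[-8,-47,2],0.1],[[-8,-47,2],0.1],[[-8,-47,2],0.1]]}}

```text
clock: 18.25
tool_pos: [0.3673, -0.7029, 0.2651]
orientation: [-170.7, 29.9, -52.1]
force: [1.4, -0.1, -2.5]
opening: 0.0878
```

```bash
cat > p4.py <<'E'
from plan1 import *
from plant import ctrl
import h
o=ctrl.get_obs();q0=o["joint_pos"];print(h.lean(o),q0.round(1))
for t in (-.1,0,.1):
    q=run(q0,[([0,-45,5],t)]*2+[([18,-45,10],0)]*2)
    for i in range(4): q=run(q,[([18,-45,10],0)]*1)
E
python3 p4.py | grep -v fast
```

```text
lean 31.2 az 109.7 ; jaw az -146.8 tilt -8.0 ; tcp [ 367.3 -702.9  265.1] [ -53.    57.8   71.4  -12.1 -132.9   82.5]
lean 23.1 az 94.3 jaw -157.9 tilt -7.4 tcp [ 354. -768.  245.] q [ -57.3   57.6   71.7  -13.  -124.    75.5]
lean 20.7 az 92.4 jaw -157.9 tilt -7.3 tcp [ 359. -781.  241.] q [ -57.3   57.6   71.7  -12.1 -121.6   75.9]
lean 18.4 az 90.0 jaw -157.8 tilt -7.1 tcp [ 365. -796.  237.] q [ -57.3   57.7   71.7  -11.2 -119.1   76.4]
lean 16.0 az 87.0 jaw -157.8 tilt -7.0 tcp [ 370. -811.  234.] q [ -57.2   57.8   71.7  -10.4 -116.7   76.7]
lean 13.7 az 82.8 jaw -157.7 tilt -6.8 tcp [ 376. -826.  231.] q [ -57.2   57.9   71.7   -9.6 -114.1   77. ]
lean 22.8 az 110.3 jaw -145.7 tilt -5.8 tcp [ 349. -767.  244.] q [ -55.1   58.7   71.7   -6.8 -124.9   87.7]
lean 20.4 az 110.6 jaw -145.4 tilt -5.1 tcp [ 353. -782.  241.] q [ -55.1   58.8   71.7   -5.9 -122.6   88.3]
lean 17.9 az 111.0 jaw -145.2 tilt -4.4 tcp [ 357. -796.  237.] q [ -55.1   58.9   71.7   -4.9 -120.2   88.8]
lean 15.4 az 111.5 jaw -145.0 tilt -3.7 tcp [ 362. -812.  234.] q [ -55.1   59.    71.7   -4.  -117.7   89.2]
lean 12.9 az 112.3 jaw -144.8 tilt -2.9 tcp [ 366. -827.  231.] q [ -55.1   59.1   71.7   -3.1 -115.2   89.6]
lean 23.3 az 126.2 jaw -133.5 tilt -4.4 tcp [ 346. -772.  246.] q [ -52.9   59.9   71.7   -0.4 -125.1  100.1]
lean 21.1 az 128.5 jaw -133.0 tilt -3.2 tcp [ 349. -787.  242.] q [ -53.    60.    71.7    0.6 -122.7  100.8]
lean 18.8 az 131.5 jaw -132.6 tilt -2.0 tcp [ 352. -802.  239.] q [ -53.    60.1   71.7    1.7 -120.3  101.4]
lean 16.6 az 135.2 jaw -132.2 tilt -0.8 tcp [ 356. -818.  236.] q [ -53.1   60.2   71.7    2.7 -117.9  101.9]
lean 14.4 az 140.2 jaw -131.8 tilt 0.5 tcp [ 360. -834.  233.] q [ -53.1   60.4   71.7    3.6 -115.3  102.4]
```

>>> {"api": "move_arm", "payload": {"increments": [[[0,-45,5],0.1],[[0,-45,5],0.1],[[18,-45,10],0],[[18,-45,10],0],[[18,-45,10],0],[[18,-45,10],0],[[18,-45,10],0],[[0,0,0],0]]}}

```text
clock: 19.05
tool_pos: [0.3562, -0.7926, 0.2323]
orientation: [-174.8, 19.2, -39.2]
force: [0.7, 0.2, 0.1]
opening: 0.0875
```

```bash
cat > p5.py <<'E'
from plan1 import *
from plant import ctrl
import h
o=ctrl.get_obs();q0=o["joint_pos"];print(o["clock"],h.lean(o),q0.round(1),o["force"].round(1))
for t in (-.1,0,.1):
    q=run(q0,[([0,0,5],t)]*2)
    for i in range(4): q=run(q,[([18,-45,10],0)]*1)
E
python3 p5.py | grep -v fast
```

```text
19.05 lean 19.9 az 125.3 ; jaw az -131.0 tilt -4.9 ; tcp [ 356.2 -792.6  232.3] [ -53.3   60.2   71.7   -0.6 -121.4  102.9] [0.7 0.2 0.1]
lean 19.5 az 114.0 jaw -142.4 tilt -4.8 tcp [ 354. -787.  240.] q [ -54.7   59.    71.7   -4.4 -121.8   91.4]
lean 17.1 az 115.0 jaw -142.1 tilt -3.9 tcp [ 358. -802.  237.] q [ -54.7   59.1   71.7   -3.5 -119.4   91.9]
lean 14.6 az 116.3 jaw -141.9 tilt -3.1 tcp [ 362. -818.  233.] q [ -54.7   59.2   71.7   -2.5 -116.9   92.4]
lean 12.0 az 118.1 jaw -141.7 tilt -2.2 tcp [ 367. -834.  230.] q [ -54.7   59.3   71.7   -1.6 -114.3   92.8]
lean 9.5 az 120.9 jaw -141.5 tilt -1.3 tcp [ 372. -850.  228.] q [ -54.7   59.4   71.7   -0.8 -111.7   93.1]
lean 19.7 az 125.5 jaw -130.9 tilt -4.8 tcp [ 355. -790.  241.] q [ -53.2   59.7   71.7   -0.5 -121.7  102.9]
lean 17.4 az 128.1 jaw -130.5 tilt -3.5 tcp [ 358. -805.  238.] q [ -53.3   59.8   71.7    0.5 -119.3  103.5]
lean 15.1 az 131.7 jaw -130.1 tilt -2.2 tcp [ 362. -821.  235.] q [ -53.3   59.9   71.7    1.4 -116.8  104. ]
lean 12.8 az 136.5 jaw -129.8 tilt -0.8 tcp [ 366. -838.  232.] q [ -53.4   60.    71.7    2.4 -114.3  104.4]
lean 10.6 az 143.3 jaw -129.5 tilt 0.5 tcp [ 371. -855.  229.] q [ -53.4   60.2   71.7    3.3 -111.7  104.8]
lean 19.9 az 136.8 jaw -119.5 tilt -4.9 tcp [ 356. -792.  242.] q [ -51.8   58.9   68.5    3.3 -119.3  114.2]
lean 18.0 az 140.5 jaw -119.0 tilt -3.4 tcp [ 360. -811.  240.] q [ -51.9   60.5   71.7    4.3 -118.8  115. ]
lean 16.0 az 145.6 jaw -118.5 tilt -1.7 tcp [ 364. -828.  237.] q [ -52.    60.6   71.7    5.3 -116.3  115.5]
lean 14.1 az 152.3 jaw -118.0 tilt 0.1 tcp [ 367. -845.  234.] q [ -52.1   60.8   71.7    6.3 -113.7  116. ]
lean 12.4 az 160.9 jaw -117.6 tilt 1.9 tcp [ 371. -862.  232.] q [ -52.2   60.9   71.7    7.2 -111.1  116.4]
```

>>> {"api": "move_arm", "payload": {"increments": [[[0,0,5],0.1],[[0,0,5],0.1],[[18,-45,10],0],[[18,-45,10],0],[[18,-45,10],0],[[0,0,0],0],[[-10,30,0],0],[[-15,45,0],0]]}}

```text
clock: 19.85
tool_pos: [0.3519, -0.7741, 0.2301]
orientation: [-177.8, 14.8, -27.5]
force: [1.3, -1.8, 1.5]
opening: 0.0875
```

```bash
python3 p5.py | head -1
```

```text
19.85 lean 14.9 az 143.9 ; jaw az -118.1 tilt -2.1 ; tcp [ 351.9 -774.1  230.1] [ -50.8   48.8   47.3    3.9 -102.9  113.4] [ 1.3 -1.8  1.5]
```

```bash
cat > p6.py <<'E'
from plan1 import *
from plant import ctrl
import h
o=ctrl.get_obs();q0=o["joint_pos"]
for t in (.0,.1,.2,.3):
    q=run(q0,[([15,-45,3],t/2)]*2)
    for i in range(3): q=run(q,[([18,-45,10],0)]*1)
E
python3 p6.py | grep -v fast
```

```text
lean 13.5 az 148.5 jaw -117.8 tilt -0.9 tcp [ 372. -844.  227.] q [ -52.3   60.9   71.7    5.2 -113.4  116.1]
lean 11.7 az 157.0 jaw -117.4 tilt 0.9 tcp [ 375. -861.  225.] q [ -52.4   61.1   71.7    6.1 -110.8  116.6]
lean 10.2 az 168.3 jaw -117.0 tilt 2.7 tcp [ 380. -879.  223.] q [ -52.5   61.3   71.7    7.  -108.1  116.9]
lean 9.2 az -177.3 jaw -116.7 tilt 4.6 tcp [ 384. -897.  221.] q [ -52.6   61.5   71.7    7.9 -105.4  117.3]
lean 13.9 az 153.9 jaw -112.1 tilt -1.0 tcp [ 373. -847.  228.] q [ -51.8   61.1   71.7    6.5 -113.   121.8]
lean 12.2 az 162.9 jaw -111.6 tilt 1.0 tcp [ 377. -865.  226.] q [ -52.    61.3   71.7    7.4 -110.3  122.2]
lean 11.0 az 174.3 jaw -111.2 tilt 3.0 tcp [ 381. -882.  224.] q [ -52.1   61.5   71.7    8.3 -107.7  122.6]
lean 10.2 az -171.9 jaw -110.9 tilt 5.0 tcp [ 385. -901.  222.] q [ -52.2   61.7   71.7    9.2 -104.9  122.9]
lean 14.2 az 159.0 jaw -106.4 tilt -1.2 tcp [ 375. -851.  230.] q [ -51.5   61.3   71.7    7.7 -112.5  127.4]
lean 12.7 az 168.4 jaw -105.9 tilt 1.0 tcp [ 378. -868.  228.] q [ -51.6   61.5   71.7    8.7 -109.8  127.9]
lean 11.7 az 179.7 jaw -105.4 tilt 3.1 tcp [ 382. -886.  226.] q [ -51.7   61.7   71.7    9.6 -107.1  128.2]
lean 11.2 az -167.2 jaw -105.0 tilt 5.3 tcp [ 386. -905.  224.] q [ -51.8   61.9   71.7   10.4 -104.4  128.6]
lean 14.5 az 163.9 jaw -100.7 tilt -1.4 tcp [ 377. -855.  232.] q [ -51.1   61.4   71.7    8.9 -112.   133. ]
lean 13.2 az 173.4 jaw -100.2 tilt 0.8 tcp [ 380. -873.  229.] q [ -51.2   61.6   71.7    9.8 -109.3  133.5]
lean 12.4 az -175.3 jaw -99.7 tilt 3.1 tcp [ 384. -891.  227.] q [ -51.4   61.9   71.7   10.7 -106.6  133.9]
lean 12.1 az -163.0 jaw -99.2 tilt 5.4 tcp [ 388. -909.  226.] q [ -51.5   62.1   71.7   11.6 -103.8  134.2]
```

>>> {"api": "move_arm", "payload": {"increments": [[[15,-45,3],0.14],[[15,-45,3],0.14],[[18,-45,10],0],[[5,-10,3],0],[[0,0,0],0],[[-10,30,0],-0.1],[[0,45,0],-0.14],[[0,45,0],-0.14]]}}

```text
clock: 20.65
tool_pos: [0.3526, -0.7184, 0.2039]
orientation: [-175.2, 18.6, -33.5]
force: [1.1, -1.1, 1.2]
opening: 0.0873
```

```bash
python3 p5.py | head -1
```

```text
20.65 lean 19.2 az 131.8 ; jaw az -125.1 tilt -4.5 ; tcp [ 352.6 -718.4  203.9] [ -49.7   46.9   40.7    0.5 -103.   105.5] [ 1.1 -1.1  1.2]
```

```bash
cat > p6.py <<'E'
from plan1 import *
from plant import ctrl
import h
o=ctrl.get_obs();q0=o["joint_pos"]
for t in (-.1,.0,.1,.2):
    q=run(q0,[([10,-45,8],t/2)]*2)
    for i in range(6): q=run(q,[([18,-45,10],0)]*1)
E
python3 p6.py | grep -v fast
```

```text
lean 18.7 az 126.7 jaw -130.7 tilt -4.2 tcp [ 369. -801.  217.] q [ -52.8   61.    71.7   -0.2 -119.3  102.7]
lean 16.3 az 129.6 jaw -130.3 tilt -2.9 tcp [ 372. -817.  214.] q [ -52.9   61.1   71.7    0.8 -116.9  103.3]
lean 13.9 az 133.6 jaw -129.9 tilt -1.6 tcp [ 376. -833.  212.] q [ -52.9   61.2   71.7    1.7 -114.4  103.7]
lean 11.7 az 139.1 jaw -129.6 tilt -0.3 tcp [ 380. -849.  210.] q [ -53.    61.3   71.7    2.6 -111.8  104.2]
lean 9.5 az 147.3 jaw -129.4 tilt 1.1 tcp [ 384. -867.  208.] q [ -53.1   61.4   71.7    3.5 -109.2  104.5]
lean 7.7 az 159.9 jaw -129.2 tilt 2.5 tcp [ 388. -884.  206.] q [ -53.2   61.6   71.7    4.4 -106.5  104.9]
lean 6.4 az 178.9 jaw -129.0 tilt 3.9 tcp [ 393. -902.  205.] q [ -53.3   61.8   71.7    5.2 -103.8  105.2]
lean 18.8 az 132.4 jaw -125.0 tilt -4.3 tcp [ 370. -803.  218.] q [ -52.1   61.4   71.7    1.7 -119.1  108.4]
lean 16.6 az 136.1 jaw -124.5 tilt -2.8 tcp [ 373. -819.  215.] q [ -52.2   61.4   71.7    2.6 -116.7  109. ]
lean 14.4 az 141.0 jaw -124.1 tilt -1.3 tcp [ 376. -836.  213.] q [ -52.3   61.5   71.7    3.6 -114.2  109.5]
lean 1
[... 1262 characters left out ...]
 -50.8   61.3   70.2    5.2 -117.5  119.6]
lean 17.3 az 148.1 jaw -113.0 tilt -2.8 tcp [ 376. -826.  218.] q [ -51.    62.    71.7    6.2 -115.9  120.3]
lean 15.5 az 154.4 jaw -112.5 tilt -0.9 tcp [ 378. -843.  216.] q [ -51.2   62.1   71.7    7.2 -113.4  120.9]
lean 13.8 az 162.4 jaw -112.0 tilt 1.1 tcp [ 382. -860.  214.] q [ -51.3   62.3   71.7    8.2 -110.8  121.3]
lean 12.5 az 172.3 jaw -111.5 tilt 3.0 tcp [ 385. -878.  212.] q [ -51.4   62.4   71.7    9.1 -108.2  121.8]
lean 11.6 az -175.8 jaw -111.1 tilt 5.0 tcp [ 389. -896.  211.] q [ -51.6   62.6   71.7   10.  -105.5  122.1]
lean 11.3 az -162.6 jaw -110.8 tilt 7.1 tcp [ 393. -914.  209.] q [ -51.7   62.8   71.7   10.8 -102.7  122.5]
```

>>> {"api": "move_arm", "payload": {"increments": [[[10,-45,10],0],[[10,-45,10],0],[[18,-45,12],0],[[18,-45,12],0],[[18,-45,12],0],[[0,0,0],0],[[0,0,0],0],[[0,0,0],0]]}}

```text
clock: 21.45
tool_pos: [0.3638, -0.8177, 0.2273]
orientation: [-177.5, 16.9, -33.8]
force: [1.3, -0.6, 0.6]
opening: 0.0876
```

```bash
python3 p5.py | head -1
```

```text
21.45 lean 17.1 az 137.6 ; jaw az -124.5 tilt -2.4 ; tcp [ 363.8 -817.7  227.3] [ -52.4   60.9   71.7    3.3 -117.6  109.3] [ 1.3 -0.6  0.6]
```

>>> {"api": "move_arm", "payload": {"increments": [[[18,-45,12],0],[[18,-45,12],0],[[18,-45,12],0],[[0,0,0],0],[[0,0,0],0],[[-6,20,0],-0.03],[[-6,35,0],-0.08],[[-6,45,0],-0.12]]}}

```text
clock: 22.25
tool_pos: [0.354, -0.7562, 0.2154]
orientation: [178.9, 12.4, -47.4]
force: [1.6, 0.1, 1.0]
opening: 0.0875
```

```bash
python3 p5.py | head -1
```

```text
22.25 lean 12.4 az 137.9 ; jaw az -137.1 tilt 1.1 ; tcp [ 354.  -756.2  215.4] [-50.8  45.4  40.    1.9 -96.9  93.6] [1.6 0.1 1. ]
```

>>> {"api": "move_arm", "payload": {"increments": [[[4,46,4],-0.13],[[4,46,4],-0.13],[[4,46,4],-0.13],[[4,46,4],-0.13],[[4,46,4],-0.13],[[4,46,4],-0.13],[[4,46,4],-0.13],[[4,46,4],-0.13]]}}

```text
clock: 23.05
tool_pos: [0.3863, -0.3714, 0.2552]
orientation: [179.3, 12.4, -109.6]
force: [1.4, 0.7, 0.4]
opening: 0.0878
```

```bash
python3 p5.py | head -1
```

```text
23.05 lean 12.5 az 73.5 ; jaw az 160.6 tilt 0.7 ; tcp [ 386.3 -371.4  255.2] [-32.2  10.7  -5.1 -12.3 -77.9  15.6] [1.4 0.7 0.4]
```

>>> {"api": "move_arm", "payload": {"increments": [[[5,44,0],-0.14],[[5,44,0],-0.14],[[5,44,0],-0.14],[[5,44,0],-0.14],[[5,44,0],-0.14],[[10,44,0],-0.14],[[20,40,-5],-0.14],[[30,30,-10],-0.1]]}}

```text
clock: 23.85
tool_pos: [0.4606, -0.084, 0.2547]
orientation: [179.9, 13.1, -162.5]
force: [2.0, -1.0, 0.7]
opening: 0.0877
```

```bash
python3 p5.py | head -1
```

```text
23.85 lean 13.1 az 17.8 ; jaw az 107.5 tilt 0.1 ; tcp [460.6 -84.  254.7] [ 12.9  -8.2 -29.3  -1.3 -55.8 -84.7] [ 2.  -1.   0.7]
```

>>> {"api": "move_arm", "payload": {"increments": [[[20,28,-10],-0.08],[[25,30,-20],-0.08],[[25,28,-25],-0.06],[[20,20,-25],-0.02],[[3,8,-20],0],[[0,0,-10],0],[[0,0,0],0],[[0,0,0],0]]}}

```text
clock: 24.65
tool_pos: [0.5608, 0.0436, 0.1515]
orientation: [179.5, 14.2, -176.7]
force: [-0.2, -0.3, 0.8]
opening: 0.0874
```

```bash
python3 p5.py | head -1; python3 -c "
from h import *
snap('wrist','w8')"
```

```text
24.65 lean 14.2 az 5.2 ; jaw az 93.4 tilt 0.4 ; tcp [560.8  43.6 151.5] [  28.1    5.6  -35.1    9.2  -36.5 -121.5] [-0.2 -0.3  0.8]
```

View pics/w8.png

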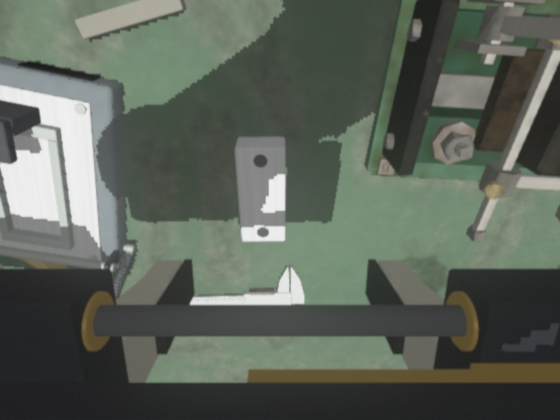

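```bash
python3 -c "
from h import *
s=load('pics/w8.npz')
g=cv2.cvtColor(cv2.imread('pics/w8.png'),cv2.COLOR_BGR2GRAY)
zoom('w8',225,125,75,125,5,'z8')
a=onz(s,260.3,160,.028);b=onz(s,263.3,232,.028);print(a,b,(a+b)/2)
for p in [(237,240.5),(285,240.5)]: print(onz(s,*p,.028).round(4))
"
```

```text
[0.54925368 0.0288281  0.028     ] [0.61764062 0.03363293 0.028     ] [0.58344715 0.03123052 0.028     ]
[0.6282 0.0101 0.028 ]
[0.6259 0.0536 0.028 ]
```

View pics/z8.png

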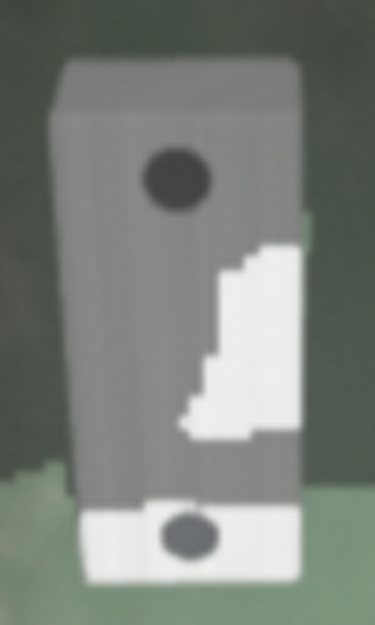

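>>> {"api": "move_arm", "payload": {"increments": [[[2,-10,-20],0],[[2,-5,-25],0],[[0,0,-25],0],[[0,0,-20],0],[[0,0,-15],0],[[0,0,-10],0],[[0,0,0],0],[[0,0,0],0]]}}

```text
clock: 25.5
tool_pos: [0.5712, 0.0252, 0.0474]
orientation: [179.1, 15.5, -177.2]
force: [0.5, 0.9, 0.5]
opening: 0.0875
```

```bash
python3 p5.py | head -1
```

```text
25.5 lean 15.5 az 6.2 ; jaw az 93.0 tilt 0.9 ; tcp [571.2  25.2  47.4] [  24.6   14.3  -45.    17.1  -16.6 -127.5] [0.5 0.9 0.5]
```

>>> {"api": "move_arm", "payload": {"increments": [[[-2,1,-8],0],[[-2,1,-8],0],[[-2,1,-8],0],[[-1,0,-4],0],[[0,0,0],0],[[0,0,0],0],[[0,0,0],0],[[0,0,0],0]]}}

```text
clock: 26.3
tool_pos: [0.572, 0.029, 0.0305]
orientation: [178.8, 16.6, -177.4]
force: [-0.2, 0.2, -0.3]
opening: 0.0878
```

```bash
python3 p5.py | head -1;python3 -c "
from h import *
snap('wrist','w9')"
```

```text
26.3 lean 16.6 az 6.7 ; jaw az 92.9 tilt 1.1 ; tcp [572.   29.   30.5] [  22.6   15.4  -51.4   31.8   -8.5 -140.6] [-0.2  0.2 -0.3]
```

View pics/w9.png

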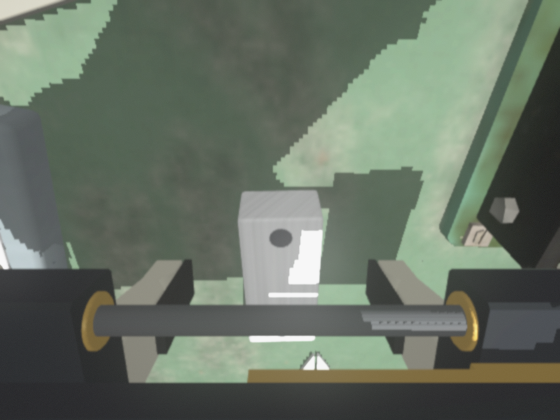

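```bash
cat > p7.py <<'E'
from plan1 import *
from plant import ctrl
q0=ctrl.get_obs()["joint_pos"]
q=q0
print(ln(q))
for i in range(6): q=run(q,[([-1,0,-2],0.0)])
print("lift then")
for L in (13,14,15,16,17):
    print(L,[x.round(0) for x in solve(*pose([.565,.0285,.018],L,5),starts=15)])
E
python3 p7.py
```

```text
lean 16.6 az 6.7 jaw 92.9 tilt 1.1 tcp [572.  29.  30.] q [  22.6   15.4  -51.4   31.8   -8.5 -140.6]
lean 16.6 az 6.7 jaw 92.9 tilt 1.1 tcp [571.  29.  28.] q [  21.7   15.4  -52.6   35.5   -7.3 -143.6]
lean 16.6 az 6.7 jaw 92.9 tilt 1.1 tcp [570.  29.  26.] q [  19.6   15.3  -54.6   43.4   -5.3 -149.6]
lean 16.5 az 6.9 jaw 93.0 tilt 1.2 tcp [569.  29.  25.] q [  17.8   15.3  -55.8   49.1   -4.1 -153.6]
lean 16.4 az 7.1 jaw 93.0 tilt 1.2 tcp [568.  29.  24.] q [  18.    15.4  -55.7   48.1   -4.1 -152.9]
lean 16.3 az 7.3 jaw 93.0 tilt 1.3 tcp [568.  29.  22.] q [  18.3   15.5  -55.6   47.2   -4.2 -152.2]
lean 16.2 az 7.5 jaw 93.0 tilt 1.3 tcp [567.  29.  21.] q [  18.5   15.7  -55.5   46.3   -4.2 -151.5]
lift then
13 [array([  25.,   18.,  -45.,   16.,  -16., -125.])]
14 [array([  25.,   17.,  -47.,   21.,  -13., -130.])]
15 [array([  23.,   17.,  -51.,   30.,   -9., -137.])]
16 []
17 []
```

>>> {"api": "move_arm", "payload": {"increments": [[[-2,0,-4],0.01],[[-2,0,-4],0.01],[[-2,0,-4],0],[[-2,0,-4],0],[[-1,0,-4],0],[[-1,0,-4],0],[[0,0,0],0],[[0,0,0],0]]}}

```text
clock: 27.15
tool_pos: [0.5663, 0.029, 0.0138]
orientation: [178.3, 15.9, -176.2]
force: [0.2, 0.0, 0.1]
opening: 0.0878
```

```bash
python3 p5.py | head -1
```

```text
27.15 lean 16.0 az 9.9 ; jaw az 94.2 tilt 1.6 ; tcp [566.3  29.   13.8] [  20.2   16.7  -54.1   38.8   -4.5 -144.5] [0.2 0.  0.1]
```

>>> {"api": "move_arm", "payload": {"increments": [[[0,0,2],0],[[0,0,0],0],[[0,0,0],0],[[0,0,0],0],[[0,0,0],0],[[0,0,0],0],[[0,0,0],0],[[0,0,0],0]], "jaw": -1}}

```text
clock: 27.95
tool_pos: [0.5665, 0.0295, 0.016]
orientation: [178.4, 15.9, -176.1]
force: [-0.8, 1.1, 0.2]
opening: 0.0395
```

```bash
python3 p5.py | head -1
```

```text
27.95 lean 16.0 az 9.8 ; jaw az 94.4 tilt 1.6 ; tcp [566.5  29.5  16. ] [  22.4   16.7  -51.7   30.3   -6.8 -137.8] [-0.8  1.1  0.2]
```

>>> {"api": "move_arm", "payload": {"increments": [[[0,0,0],0],[[0,0,0],0],[[-4,0,0],0],[[-4,0,0],0],[[-3,0,0],0],[[0,0,0],0],[[0,0,0],0],[[0,0,0],0]], "jaw": 0.4}}

```text
clock: 28.75
tool_pos: [0.5559, 0.0293, 0.0169]
orientation: [178.3, 15.9, -176.1]
force: [-0.5, -0.6, -0.1]
opening: 0.0611
```

```bash
python3 p5.py | head -1
```

```text
28.75 lean 15.9 az 10.0 ; jaw az 94.4 tilt 1.6 ; tcp [555.9  29.3  16.9] [  20.6   15.6  -55.1   38.8   -4.6 -144.8] [-0.5 -0.6 -0.1]
```

>>> {"api": "move_arm", "payload": {"increments": [[[0,0,0],0],[[0,0,0],0],[[0,0,0],0],[[0,0,0],0],[[0,0,0],0],[[0,0,0],0],[[0,0,8],0],[[0,0,12],0]], "jaw": -1}}

```text
clock: 29.55
tool_pos: [0.5548, 0.0268, 0.0342]
orientation: [178.6, 15.6, -176.0]
force: [1.2, -0.6, -2.8]
opening: 0.0397
```

```bash
python3 p5.py | head -1
```

```text
29.55 lean 15.7 az 9.2 ; jaw az 94.4 tilt 1.3 ; tcp [554.8  26.8  34.2] [  24.8   14.3  -48.6   19.3  -12.7 -128.9] [ 1.2 -0.6 -2.8]
```

>>> {"api": "move_arm", "payload": {"increments": [[[-6,0,20],0],[[-6,-10,25],0],[[-4,-25,25],-0.02],[[0,-30,12],-0.05],[[0,-35,0],-0.05],[[0,-35,0],-0.05],[[0,-25,0],-0.03],[[0,-10,0],0]]}}

```text
clock: 30.35
tool_pos: [0.5335, -0.1459, 0.1172]
orientation: [178.5, 15.2, 172.3]
force: [0.1, 0.4, -2.8]
opening: 0.0394
```

```bash
python3 p5.py | head -1; python3 -c "
from h import *
snap('wrist','w10');snap('side','d10');zoom('d10',220,100,180,135,4.4,'z10')"
```

```text
30.35 lean 15.3 az -1.9 ; jaw az 82.7 tilt 1.5 ; tcp [ 533.5 -145.9  117.2] [   6.5    7.   -37.4    4.3  -30.6 -107.4] [ 0.1  0.4 -2.8]
```

View pics/w10.png

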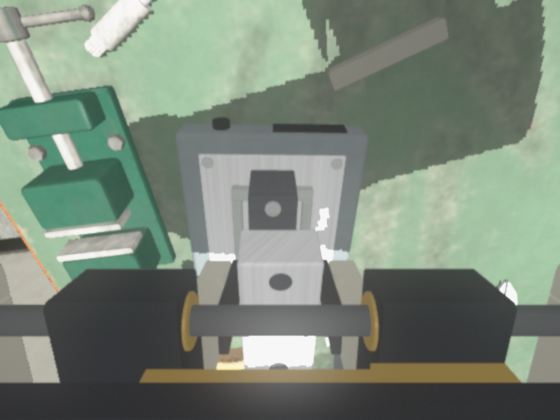

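View pics/z10.png

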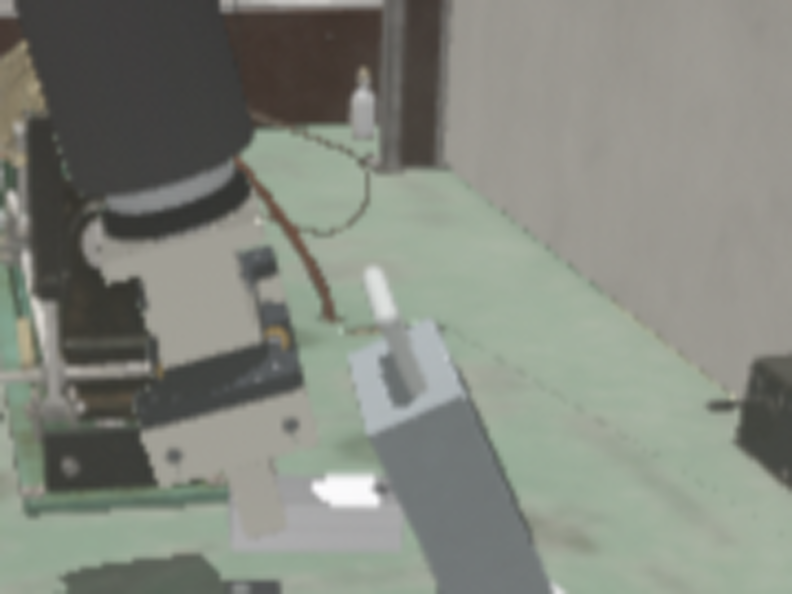

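```bash
python3 -c "
from h import *
zoom('w10',170,115,200,180,4,'z11')"
```

```text
(no output)
```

View pics/z11.png

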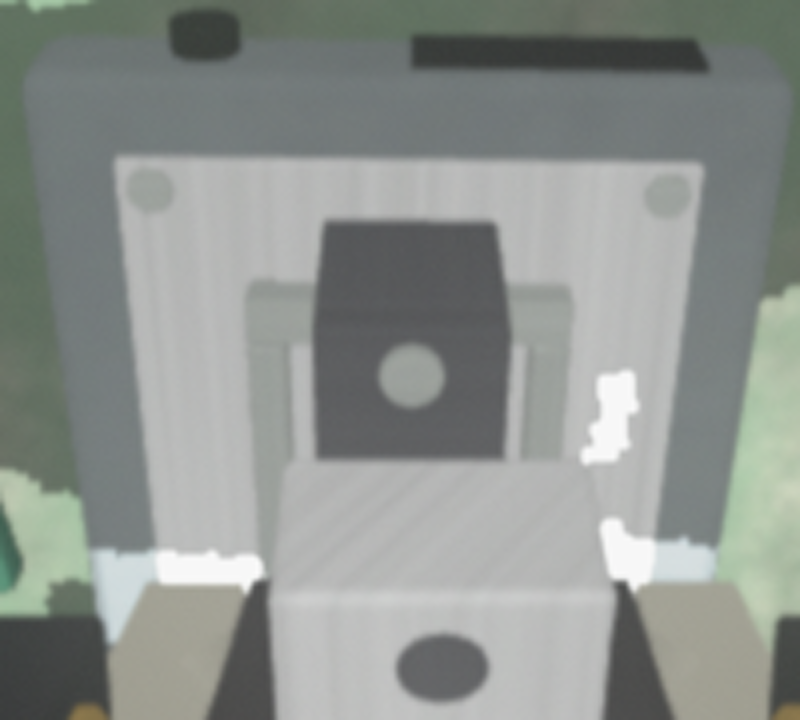

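```bash
python3 - <<'E'
from h import *
s=load("pics/w10.npz");o=ctrl.get_obs()
f=lambda x,y:(170+(x+.5)/4-.5,115+(y+.5)/4-.5)
def P(n,L,z):
    X=np.array([onz(s,*f(*p),z) for p in L]);print(n,(X[:,:2]*1000).round(1).tolist());return X
def ang(a,b): return np.degrees(np.arctan2(b[1]-a[1],b[0]-a[0]))
c=P("claw front top L,R",[(316,322),(510,325)],.0695);print(ang(c[0],c[1])-90, c.mean(0))
c=P("col foot",[(324,222),(497,222)],.030);print(ang(c[0],c[1])-90,c.mean(0))
c=P("wall outer front top",[(246,285),(572,287)],.038);print(ang(c[0],c[1])-90,c.mean(0))
c=P("inner left",[(291,346),(295,450)],.038);c=P("inner right",[(525,346),(522,450)],.038)
c=P("outer left",[(248,345),(263,545)],.038);print(ang(*c));c=P("outer right",[(572,345),(568,400)],.038)
c=P("plate",[(115,156),(703,163)],.030);print(ang(*c)-90,c.mean(0))
c=P("base front top",[(28,80),(785,88)],.030);print(ang(*c)-90,c.mean(0))
zb=o["tool_pos"][2]-.016
c=P("block top front",[(272,592),(613,594)],zb+.028);print(ang(*c)-90,c.mean(0),np.linalg.norm(c[0]-c[1]))
c=P("block bot front",[(290,462),(578,465)],zb);print(ang(*c)-90,c.mean(0),np.linalg.norm(c[0]-c[1]))
print(lean(o))
E
```

```text
claw front top L,R [[510.9, -159.9], [515.4, -131.7]]
-9.038992443758787 [ 0.51312816 -0.14576841  0.0695    ]
col foot [[513.0, -160.8], [517.1, -131.4]]
-7.89308838430631 [ 0.51502332 -0.14609566  0.03      ]
wall outer front top [[519.1, -174.9], [527.2, -120.0]]
-8.371491690081342 [ 0.52312471 -0.14745526  0.038     ]
inner left [[531.9, -169.6], [553.6, -172.9]]
inner right [[537.6, -129.0], [559.5, -131.6]]
outer left [[530.6, -176.9], [574.3, -182.9]]
-7.750829922416502
outer right [[538.6, -120.8], [549.9, -122.4]]
plate [[496.4, -193.2], [511.0, -95.7]]
-8.540731573859361 [ 0.50370908 -0.14445109  0.03      ]
base front top [[481.8, -203.7], [499.7, -82.0]]
-8.351163468938026 [ 0.49075291 -0.14287477  0.03      ]
block top front [[511.9, -162.0], [517.8, -124.4]]
-8.890035014818508 [ 0.51483931 -0.14320568  0.12905952] 0.03806127302253912
block bot front [[513.7, -162.2], [519.5, -125.4]]
-8.961863029479758 [ 0.51663408 -0.14377619  0.10105952] 0.037267504244158124
lean 15.2 az -1.8 ; jaw az 82.8 tilt 1.5 ; tcp [ 533.6 -145.5  117.1]
```

>>> {"api": "move_arm", "payload": {"increments": [[[6,-1.5,-3],-0.01],[[6,-2,-4],-0.01],[[6,-1.5,-5],0],[[4,-1,-5],0],[[0,0,0],0],[[0,0,0],0],[[0,0,0],0],[[0,0,0],0]]}}

```text
clock: 31.25
tool_pos: [0.5567, -0.1496, 0.0964]
orientation: [178.5, 14.9, 171.3]
force: [0.0, -0.8, -2.5]
opening: 0.0397
```

```bash
python3 p5.py | head -1; python3 -c "
from h import *
snap('side','d11');zoom('d11',220,100,180,135,4.4,'z12')"
```

```text
31.25 lean 15.0 az -3.0 ; jaw az 81.7 tilt 1.4 ; tcp [ 556.7 -149.6   96.4] [   5.9   10.9  -36.1    4.9  -28.2 -108.4] [ 0.  -0.8 -2.5]
```

View pics/z12.png

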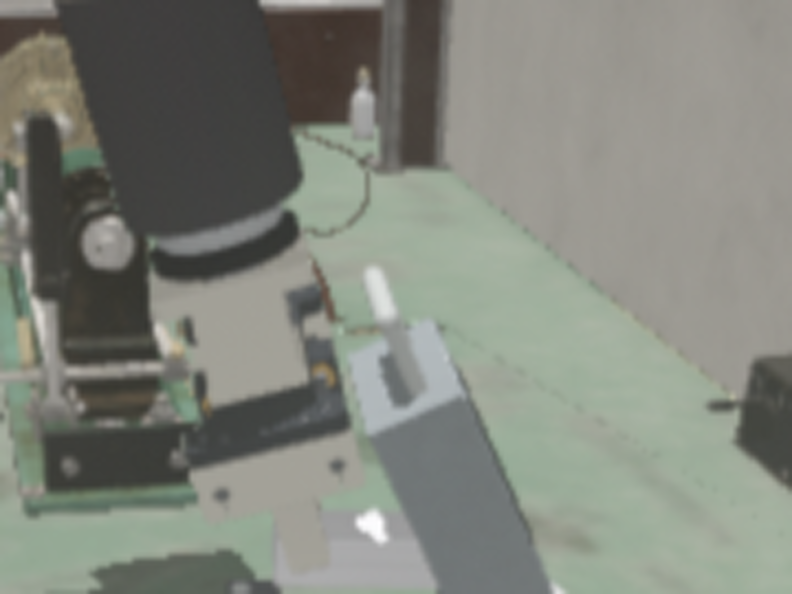

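>>> {"api": "move_arm", "payload": {"increments": [[[3,-2,-4],0],[[2.5,-1.5,-5],0],[[1.5,-0.5,-6],0],[[0,0,-6],0],[[0,0,0],0],[[0,0,0],0],[[0,0,0],0],[[0,0,0],0]]}}

```text
clock: 32.1
tool_pos: [0.5641, -0.1541, 0.0736]
orientation: [178.5, 15.0, 171.3]
force: [0.3, 0.5, -2.6]
opening: 0.0399
```

```bash
python3 p5.py | head -1; python3 -c "
from h import *
snap('wrist','w12');snap('side','d12');zoom('d12',220,130,180,135,4.4,'z13');zoom('w12',170,115,200,180,4,'z14')"
```

```text
32.1 lean 15.0 az -3.0 ; jaw az 81.7 tilt 1.4 ; tcp [ 564.1 -154.1   73.6] [   5.2   13.5  -36.6    5.   -25.1 -108.1] [ 0.3  0.5 -2.6]
```

View pics/z13.png

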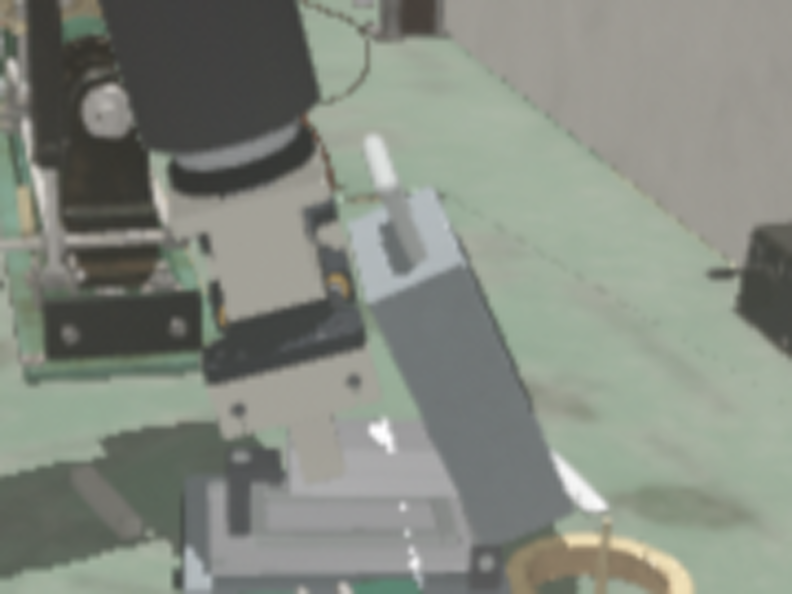

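View pics/z14.png

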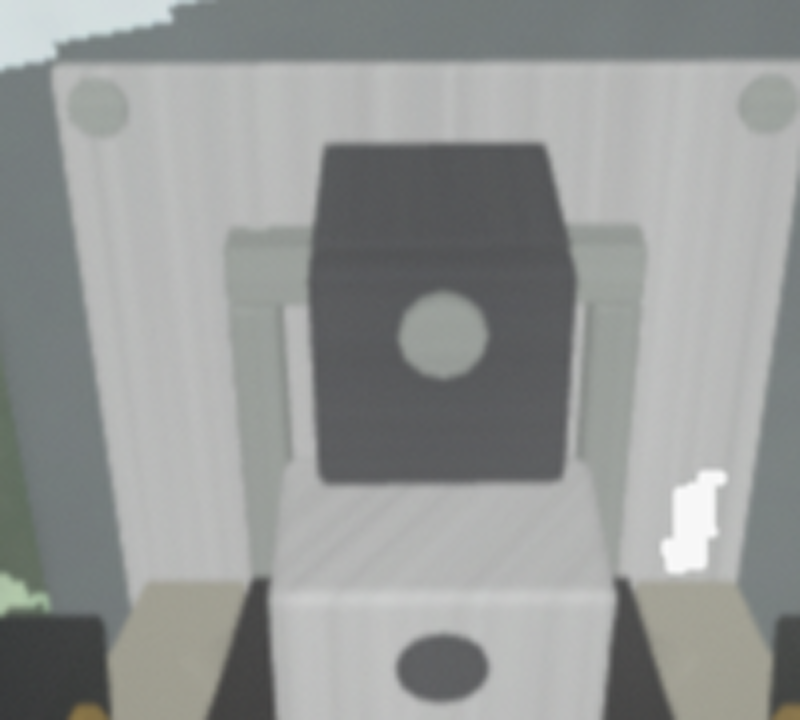

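```bash
cat > m.py <<'E'
from h import *
s=load("pics/w12.npz");o=ctrl.get_obs()
f=lambda x,y:(170+(x+.5)/4-.5,115+(y+.5)/4-.5)
def P(n,L,z):
    X=np.array([onz(s,*f(*p),z) for p in L]);print(n,(X[:,:2]*1000).round(1).tolist(),"mid",(X.mean(0)*1000).round(1));return X
def ang(a,b): return np.degrees(np.arctan2(b[1]-a[1],b[0]-a[0]))
c=P("claw tip top",[(320,482),(563,481)],.0695);print(ang(*c)-90)
c=P("claw front top",[(311,255),(574,252)],.0695);print(ang(*c)-90)
c=P("wall outer front top",[(226,232),(645,230)],.038);print(ang(*c)-90)
c=P("inner top at corner",[(284,303),(586,303)],.038)
l=P("inner left",[(284,310),(290,450)],.038);print(ang(*l));r=P("inner right",[(586,310),(578,450)],.038);print(ang(*r))
l=P("outer left",[(230,300),(250,560)],.038);print(ang(*l));r=P("outer right",[(641,300),(622,560)],.038);print(ang(*r))
zb=o["tool_pos"][2]-.016
c=P("block top front",[(272,592),(613,594)],zb+.028);print(ang(*c)-90)
c=P("block bot front",[(288,462),(584,465)],zb)
E
python3 m.py
```

```text
claw tip top [[539.4, -164.6], [544.0, -135.9]] mid [ 541.7 -150.2   69.5]
-9.047819359506803
claw front top [[509.8, -159.9], [513.9, -131.7]] mid [ 511.9 -145.8   69.5]
-8.290626238571704
wall outer front top [[519.5, -174.9], [527.9, -120.2]] mid [ 523.7 -147.5   38. ]
-8.684366283372725
inner top at corner [[531.1, -169.5], [537.6, -128.9]] mid [ 534.3 -149.2   38. ]
inner left [[532.1, -169.7], [554.8, -173.6]] mid [ 543.4 -171.6   38. ]
-9.583910255710656
inner right [[538.6, -129.0], [561.5, -132.2]] mid [ 550.1 -130.6   38. ]
-7.959701333086582
outer left [[529.5, -176.6], [573.6, -183.7]] mid [ 551.5 -180.1   38. ]
-9.038810477896366
outer right [[538.3, -121.4], [583.0, -127.3]] mid [ 560.7 -124.4   38. ]
-7.562266887523001
block top front [[542.1, -169.8], [548.7, -132.3]] mid [ 545.4 -151.1   85.7]
-9.954903522395469
block bot front [[543.8, -170.2], [550.4, -132.6]] mid [ 547.1 -151.4   57.7]
```

>>> {"api": "move_arm", "payload": {"increments": [[[0,0.5,-5],0.012],[[0,0,-5],0],[[0,0,-4],0],[[0,0,-3],0],[[0,0,0],0],[[0,0,0],0],[[0,0,0],0],[[0,0,0],0]]}}

```text
clock: 33.0
tool_pos: [0.5645, -0.1535, 0.0559]
orientation: [178.5, 15.0, 172.0]
force: [-1.2, 0.3, -1.0]
opening: 0.0393
```

```bash
python3 p5.py | head -1
```

```text
33.0 lean 15.1 az -2.2 ; jaw az 82.4 tilt 1.5 ; tcp [ 564.5 -153.5   55.9] [   5.2   15.1  -37.7    5.   -22.3 -107.3] [-1.2  0.3 -1. ]
```

>>> {"api": "move_arm", "payload": {"increments": [[[0,0,-2],0],[[0,0,-2],0],[[0,0,-2],0],[[0,0,0],0],[[0,0,0],0],[[0,0,0],0],[[0,0,0],0],[[0,0,0],0]]}}

```text
clock: 33.8
tool_pos: [0.5641, -0.1538, 0.0504]
orientation: [178.5, 15.1, 172.0]
force: [-3.2, 0.9, 3.2]
opening: 0.0396
```

```bash
python3 p5.py | head -1; python3 -c "
from h import *
o=ctrl.get_obs();print(o['force'],o['moment'])
snap('wrist','w12');snap('side','d13');zoom('d13',250,150,110,110,6,'z15');zoom('w12',170,115,200,180,4,'z16')"
```

```text
33.8 lean 15.1 az -2.2 ; jaw az 82.4 tilt 1.5 ; tcp [ 564.1 -153.8   50.4] [   5.1   15.6  -38.1    5.3  -21.4 -107.6] [-3.2  0.9  3.2]
[-3.23160892  0.85100515  3.17439475] [ 0.01159404  1.58210635 -0.07488969]
```

View pics/z15.png

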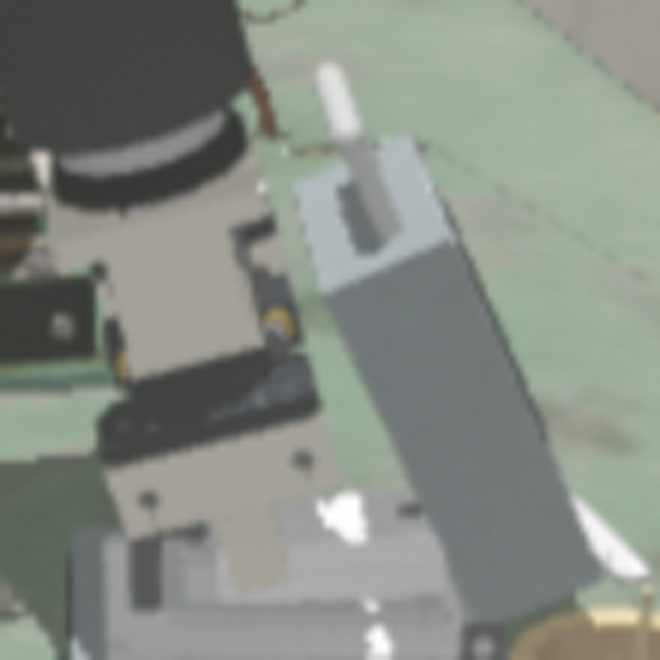

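View pics/z16.png

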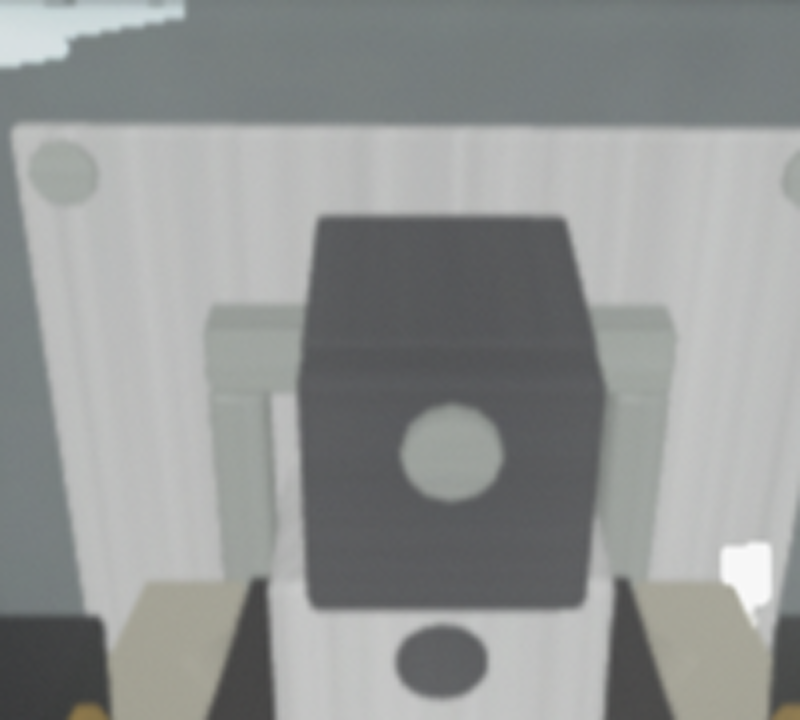

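>>> {"api": "move_arm", "payload": {"increments": [[[0,0,-2],0],[[0,0,-2],0],[[0,0,-2],0],[[0,0,0],0],[[0,0,0],0],[[0,0,0],0],[[0,0,0],0],[[0,0,0],0]]}}

```text
clock: 34.7
tool_pos: [0.5647, -0.1536, 0.0481]
orientation: [178.5, 15.3, 172.1]
force: [-5.5, 1.3, 7.2]
opening: 0.0399
```

```bash
python3 p5.py | head -1; python3 -c "
from h import *
o=ctrl.get_obs();print(o['force'],o['moment'])
snap('side','d14');zoom('d14',250,170,110,90,7,'z17')"
```

```text
34.7 lean 15.4 az -2.3 ; jaw az 82.5 tilt 1.4 ; tcp [ 564.7 -153.6   48.1] [   5.2   15.7  -38.5    5.6  -20.6 -107.9] [-5.5  1.3  7.2]
[-5.4898621   1.30023633  7.18083959] [0.46094032 2.02117093 0.11374909]
```

View pics/z17.png

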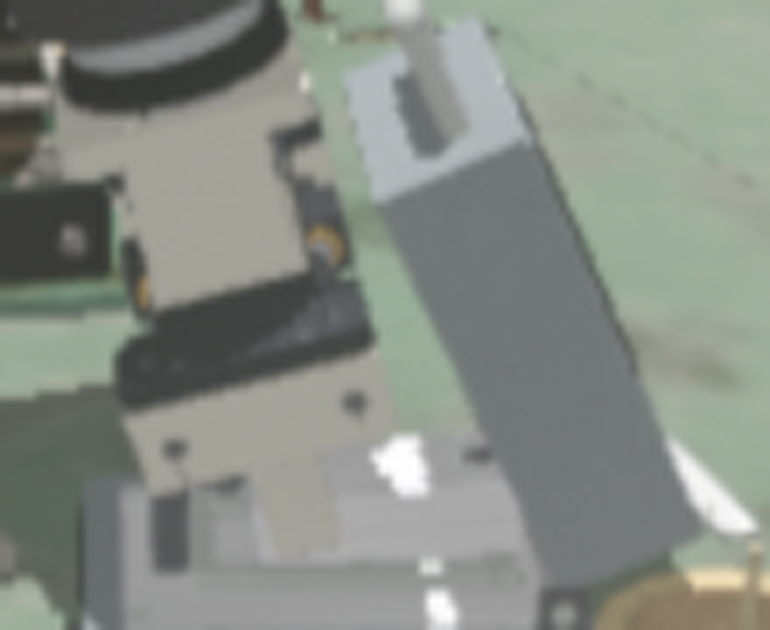

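>>> {"api": "move_arm", "payload": {"increments": [[[-1,0.1,-3],0],[[-2,0.3,-2],0],[[-2,0.3,-2],0],[[-2,0.3,-1],0],[[-2,0.3,-1],0],[[0,0,0],0],[[0,0,0],0],[[0,0,0],0]]}}

```text
clock: 35.55
tool_pos: [0.5647, -0.1531, 0.0478]
orientation: [178.5, 16.4, 172.3]
force: [-1.1, -2.2, 4.7]
opening: 0.0396
```

```bash
python3 p5.py | head -1; python3 -c "
from h import *
o=ctrl.get_obs();print(o['force'],o['moment'])
snap('wrist','w15');zoom('w15',170,115,200,180,4,'z18')"
```

```text
35.55 lean 16.4 az -2.3 ; jaw az 82.7 tilt 1.5 ; tcp [ 564.7 -153.1   47.8] [   5.3   15.4  -39.9    6.8  -18.5 -109. ] [-1.1 -2.2  4.7]
[-1.14795028 -2.24966322  4.72661985] [-0.49776236  1.02743128 -0.18460098]
```

View pics/z18.png

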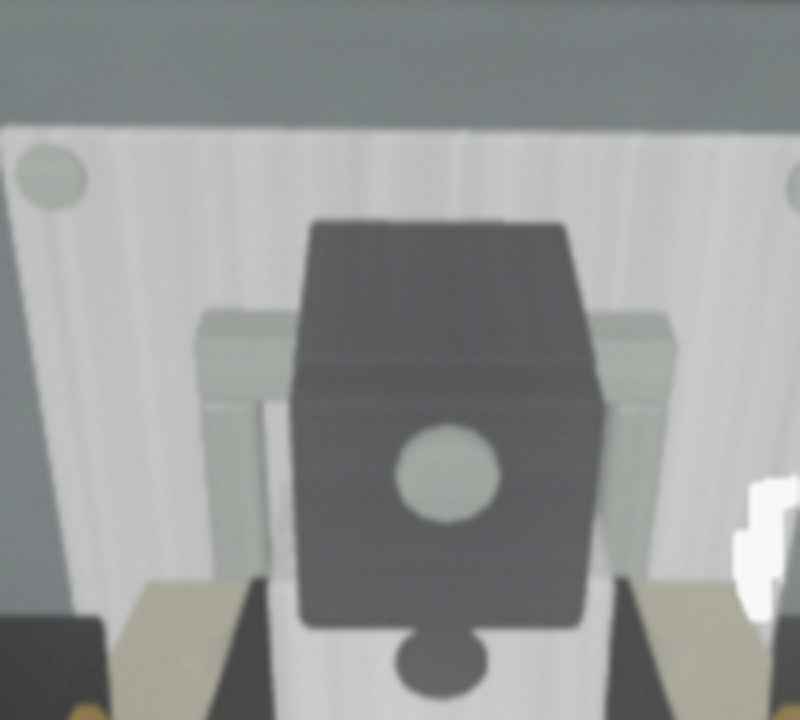

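>>> {"api": "move_arm", "payload": {"increments": [[[-4,0.6,-1],0],[[-4,0.6,-1],0],[[-4,0.6,-1],0],[[0,0,0],0],[[0,0,0],0],[[0,0,0],0],[[0,0,0],0],[[0,0,0],0]]}}

```text
clock: 36.4
tool_pos: [0.5602, -0.1521, 0.0481]
orientation: [178.4, 17.1, 172.2]
force: [-0.9, -2.3, 3.8]
opening: 0.0393
```

```bash
python3 p5.py | head -1; python3 -c "
from h import *
o=ctrl.get_obs();print(o['force'],o['moment'])
snap('wrist','w16');zoom('w16',170,115,200,180,4,'z19');snap('side','d16');zoom('d16',250,170,110,90,7,'z20')"
```

```text
36.4 lean 17.1 az -2.3 ; jaw az 82.7 tilt 1.6 ; tcp [ 560.2 -152.1   48.1] [   5.5   14.8  -41.5    7.9  -16.9 -110.2] [-0.9 -2.3  3.8]
[-0.85119069 -2.25882332  3.76508149] [-0.91081037  0.82284671 -0.40117442]
```

View pics/z19.png

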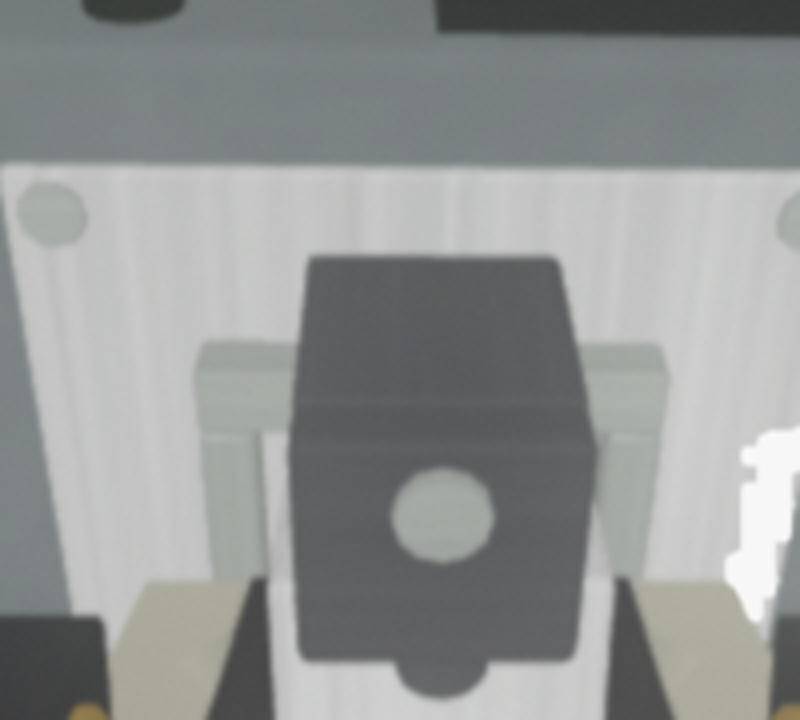

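View pics/z20.png

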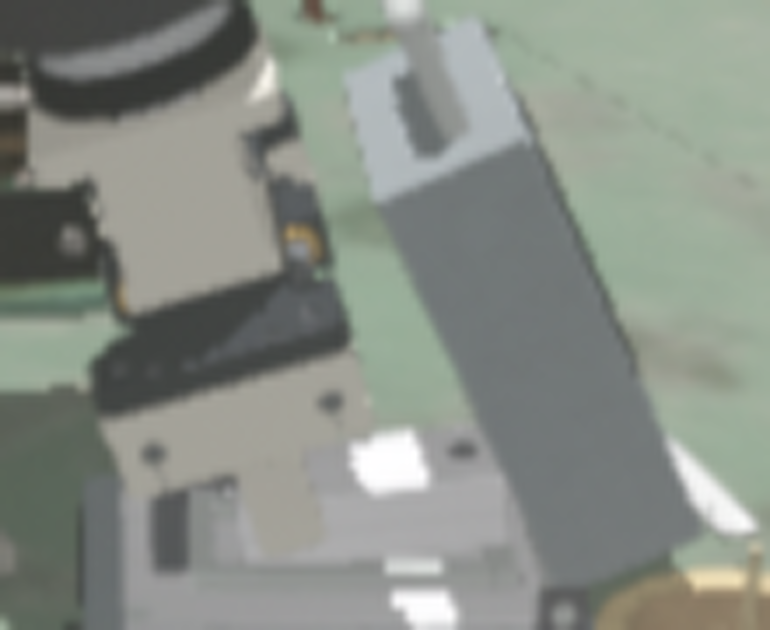

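>>> {"api": "move_arm", "payload": {"increments": [[[-4,-0.6,-1],-0.008],[[-4,0.3,-1],0],[[-4,0.5,-1],0],[[-4,0.5,-1],0],[[0,0,0],0],[[0,0,0],0],[[0,0,0],0],[[0,0,0],0]]}}

```text
clock: 37.3
tool_pos: [0.5517, -0.1506, 0.0484]
orientation: [178.2, 18.0, 171.8]
force: [2.8, -4.0, 2.3]
opening: 0.0397
```

```bash
python3 p5.py | head -1; python3 -c "
from h import *
o=ctrl.get_obs();print(o['force'],o['moment'])
snap('wrist','w17');zoom('w17',170,115,200,180,4,'z21');snap('side','d17');zoom('d17',250,170,110,90,7,'z22')"
```

```text
37.3 lean 18.1 az -2.3 ; jaw az 82.4 tilt 1.7 ; tcp [ 551.7 -150.6   48.4] [   5.8   13.8  -44.3   10.2  -14.3 -113.2] [ 2.8 -4.   2.3]
[ 2.79214651 -3.98811305  2.3281486 ] [-1.23763978 -0.09535413 -0.4575038 ]
```

View pics/z21.png

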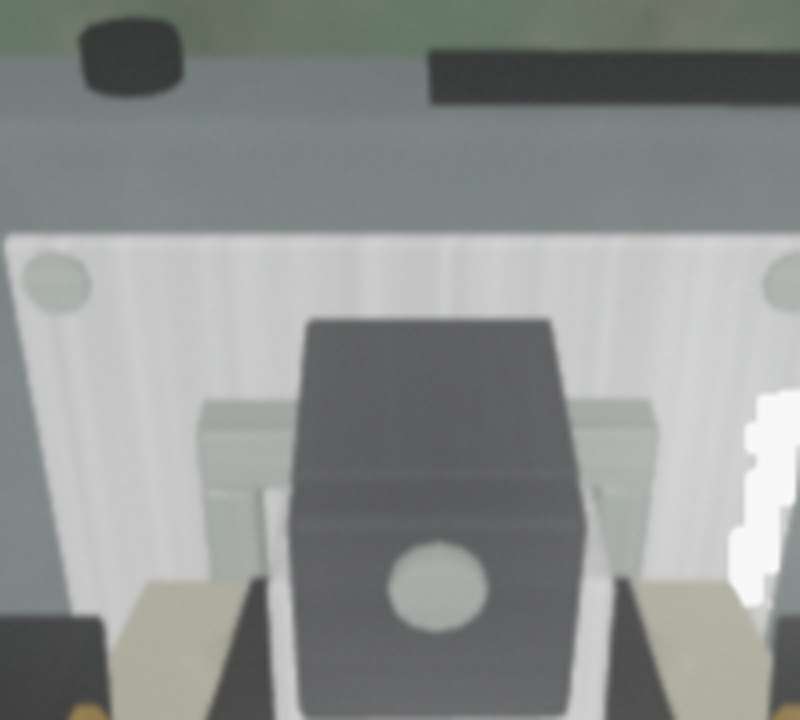

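View pics/z22.png

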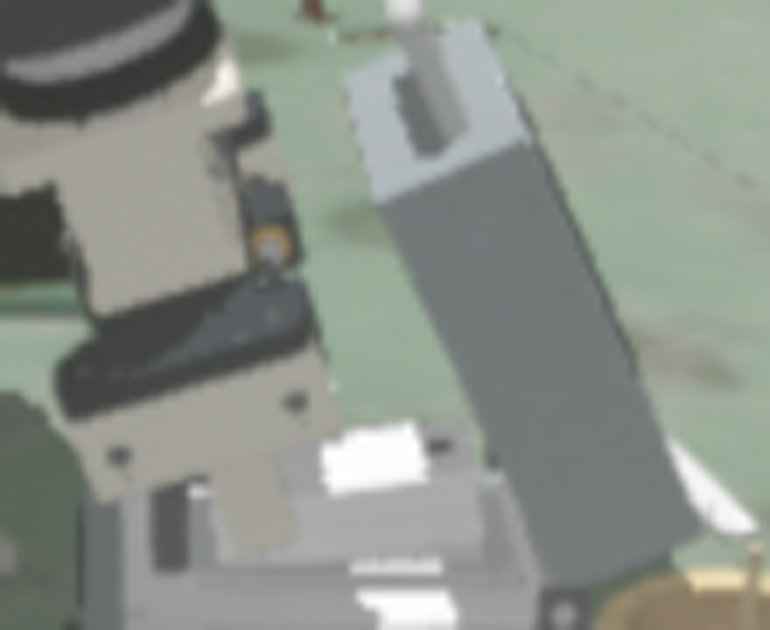

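>>> {"api": "move_arm", "payload": {"increments": [[[1,-1.5,-1],0],[[0,-1,-1],0],[[0,0,-2],0],[[0,0,-2],0],[[0,0,0],0],[[0,0,0],0],[[0,0,0],0],[[0,0,0],0]]}}

```text
clock: 38.2
tool_pos: [0.5548, -0.1515, 0.0458]
orientation: [178.1, 18.3, 171.9]
force: [1.6, -1.9, 4.2]
opening: 0.0395
```

```bash
python3 p5.py | head -1; python3 -c "
from h import *
o=ctrl.get_obs();print(o['force'],o['moment'])
snap('side','d18');zoom('d18',250,170,110,90,7,'z23')"
```

```text
38.2 lean 18.4 az -2.1 ; jaw az 82.5 tilt 1.8 ; tcp [ 554.8 -151.5   45.8] [   5.6   14.2  -44.3   10.4  -13.4 -113. ] [ 1.6 -1.9  4.2]
[ 1.63414009 -1.87108182  4.24777212] [-0.72993123  0.3506998  -0.18302684]
```

View pics/z23.png

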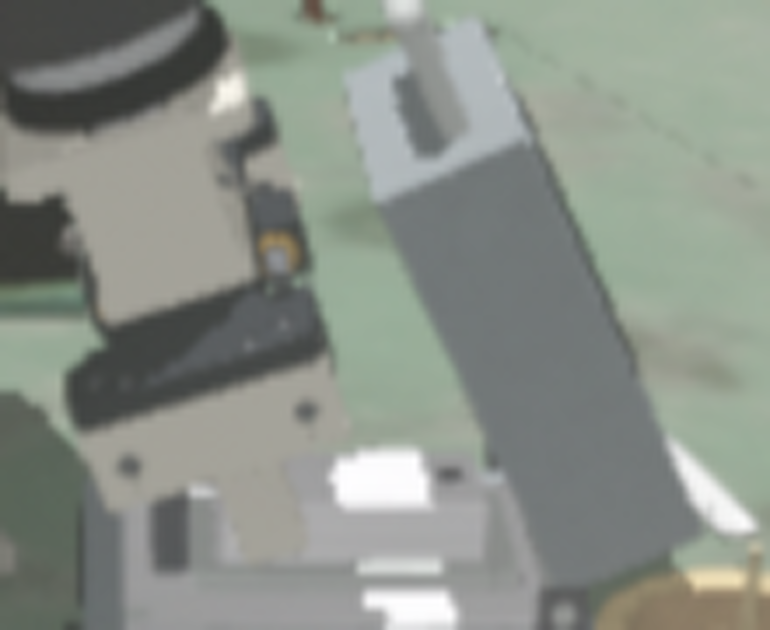

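>>> {"api": "move_arm", "payload": {"increments": [[[-3,0,0],0],[[-2,0,0],0],[[0,0,0],0],[[0,0,0],0],[[0,0,0],0],[[0,0,0],0],[[0,0,0],0],[[0,0,0],0]]}}

```text
clock: 39.05
tool_pos: [0.5533, -0.1512, 0.0461]
orientation: [178.0, 18.6, 171.9]
force: [3.4, -2.6, 1.4]
opening: 0.0399
```

```bash
python3 p5.py | head -1; python3 -c "
from h import *
o=ctrl.get_obs();print(o['force'],o['moment'])
snap('scene','s19');zoom('s19',240,120,110,90,7,'z24')"
```

```text
39.05 lean 18.7 az -1.8 ; jaw az 82.5 tilt 1.9 ; tcp [ 553.3 -151.2   46.1] [   5.5   14.   -44.9   10.8  -12.7 -113.5] [ 3.4 -2.6  1.4]
[ 3.38218654 -2.575979    1.42260145] [-0.88991561 -0.21553119 -0.45405071]
```

View pics/z24.png

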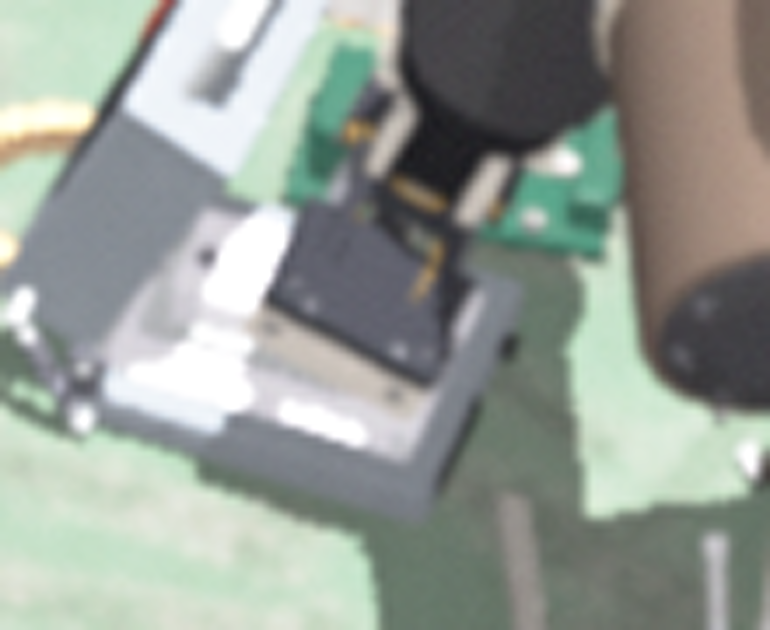

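>>> {"api": "move_arm", "payload": {"increments": [[[0,0,0],0],[[0,0,0],0],[[0,0,0],0],[[0,0,0],0],[[0,0,0],0],[[0,0,0],0],[[0,0,0],0],[[0,0,0],0]], "jaw": 0.3}}

```text
clock: 39.9
tool_pos: [0.5483, -0.1514, 0.0431]
orientation: [178.1, 18.1, 171.9]
force: [-0.9, 0.1, 0.0]
opening: 0.0569
```

```bash
python3 p5.py | head -1; python3 -c "
from h import *
snap('side','d20');zoom('d20',250,170,110,90,7,'z25');snap('wrist','w20')"
```

```text
39.9 lean 18.2 az -2.0 ; jaw az 82.5 tilt 1.8 ; tcp [ 548.3 -151.4   43.1] [   5.6   14.   -45.2   10.7  -12.9 -113.5] [-0.9  0.1  0. ]
```

View pics/z25.png

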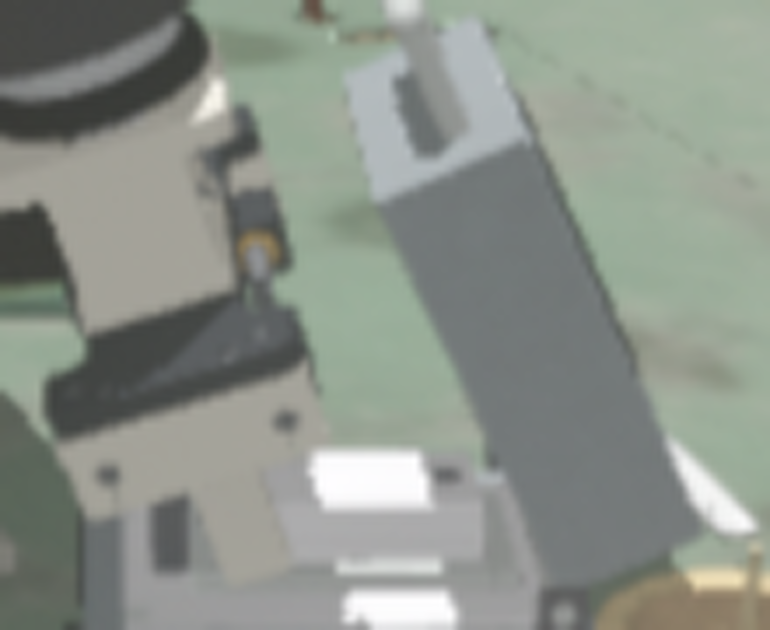

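View pics/w20.png

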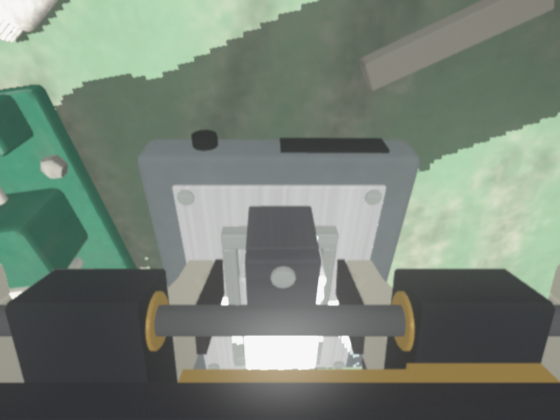

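>>> {"api": "move_arm", "payload": {"increments": [[[0,0,8],0],[[-2,0,12],0],[[-5,1,18],0],[[-8,1,22],0],[[-8,1,25],0],[[-10,1,25],0],[[-10,0,20],0],[[0,0,0],0]]}}

```text
clock: 40.8
tool_pos: [0.5028, -0.1464, 0.1813]
orientation: [178.0, 18.1, 172.0]
force: [1.4, 0.2, 0.0]
opening: 0.0569
```

```bash
python3 p5.py | head -1; python3 -c "
from h import *
snap('side','d21');zoom('d21',230,130,150,130,5,'z26');snap('wrist','w21');snap('scene','s21')"
```

```text
40.8 lean 18.2 az -1.6 ; jaw az 82.6 tilt 1.9 ; tcp [ 502.8 -146.4  181.3] [   7.3   -2.   -38.     4.7  -36.1 -108.4] [1.4 0.2 0. ]
```

View pics/z26.png

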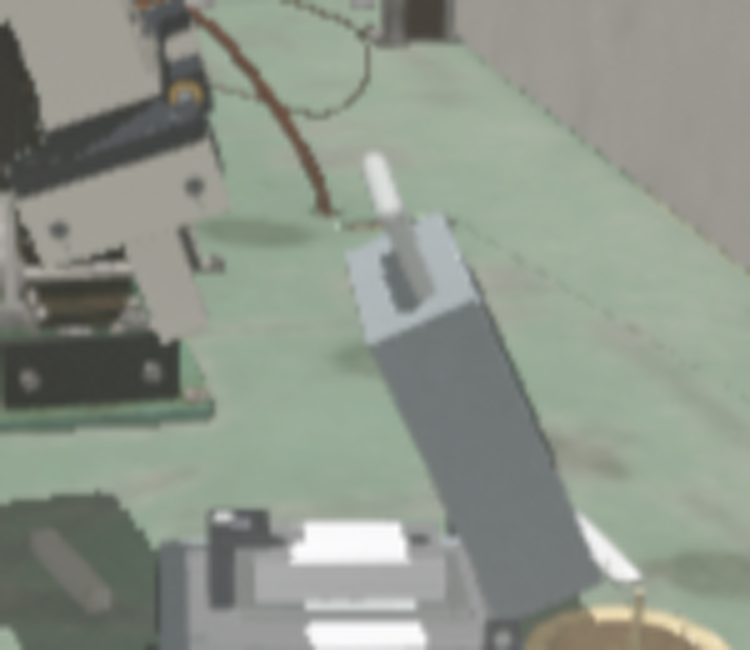

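View pics/w21.png

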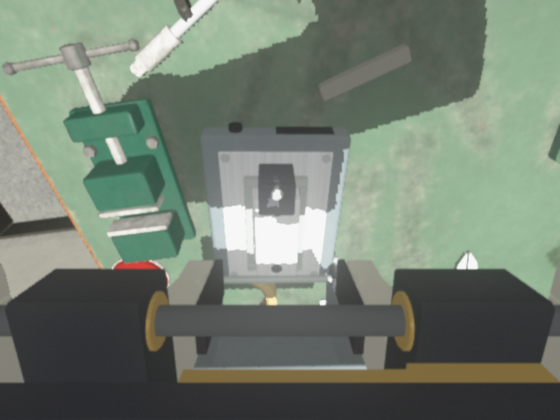

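```bash
python3 -c "
from h import *
zoom('w21',195,120,165,165,4.8,'z27');zoom('d21',255,215,85,60,9,'z28')"
```

```text
(no output)
```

View pics/z27.png

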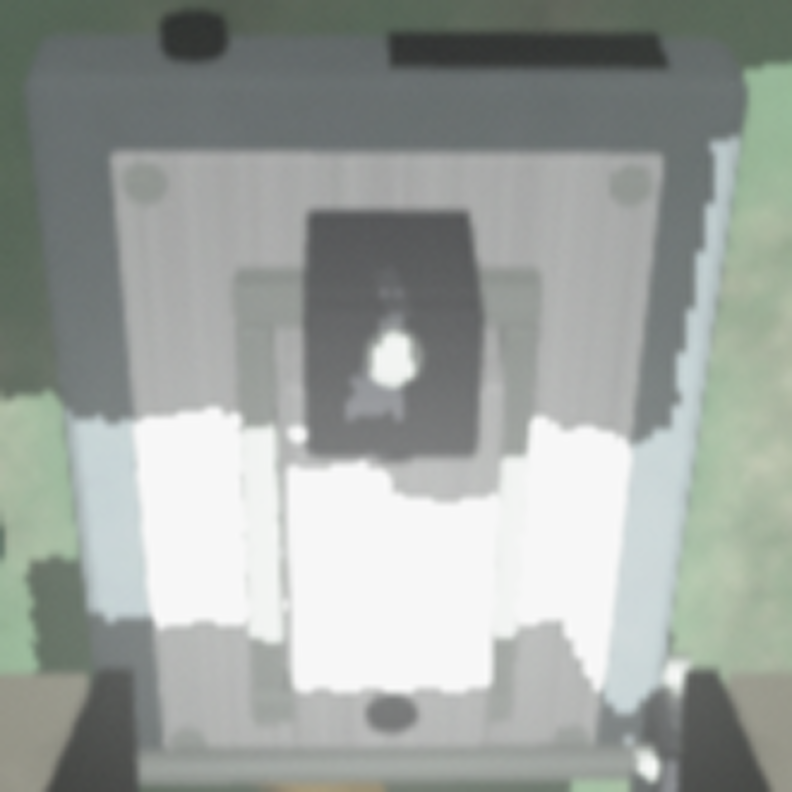

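View pics/z28.png

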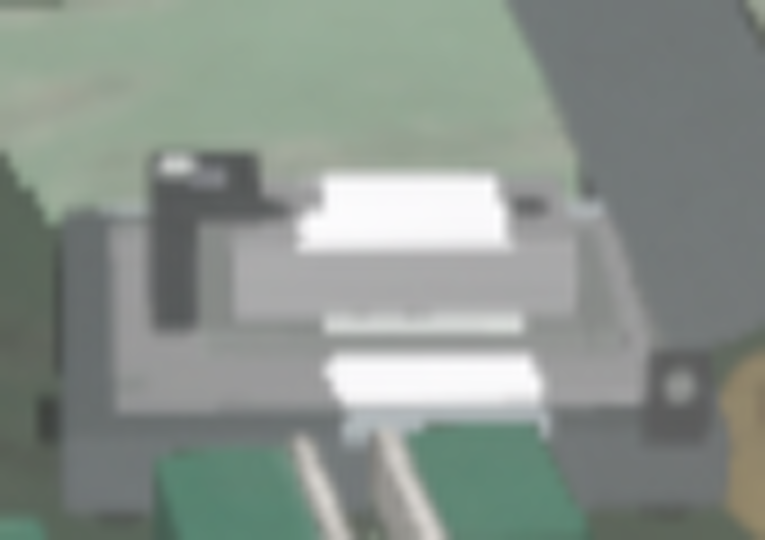

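```bash
python3 - <<'E'
from h import *
w=load("pics/w21.npz");d=load("pics/d21.npz")
a=(195+713*0+392.5/4.8-.5,120+713.5/4.8-.5);b=(255+530.5/9-.5,215+205.5/9-.5);c=(255+275.5/9-.5,215+206.5/9-.5)
print("back dot on z=.058",onz(w,*a,.058).round(4),"tri",tri(w,a,d,b))
print("side back",onz(d,*b,.058).round(4),"front",onz(d,*c,.058).round(4))
# edges of top near side in side view: front-top & back-top corner
for p in [(235,250),(578,250)]:
    q=(255+(p[0]+.5)/9-.5,215+(p[1]+.5)/9-.5);print(onz(d,*q,.058).round(4))
E
```

```text
back dot on z=.058 [ 0.6133 -0.1595  0.058 ] tri (array([ 0.6137057 , -0.15943775,  0.05838476]), np.float64(0.0010989875314927578))
side back [ 0.6145 -0.1579  0.058 ] front [ 0.5476 -0.1471  0.058 ]
[ 0.5325 -0.1696  0.058 ]
[ 0.6201 -0.1846  0.058 ]
```

```bash
python3 -c "
from h import *
zoom('s21',190,90,180,180,3.33,'z29')"
```

```text
(no output)
```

View pics/z29.png

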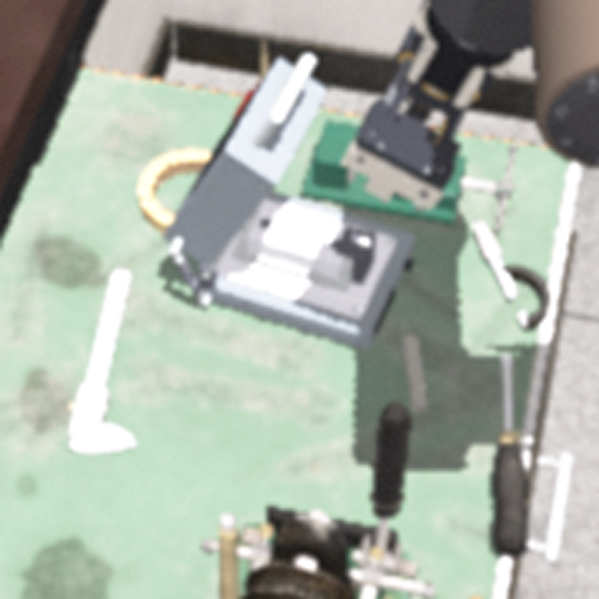

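Hood is open, the block lies in the nest, and the calliper, tape, stone, micrometer, screwdriver and oil can are all where they started. The gripper is clear of everything, so I am handing in.

```bash
python3 -c "
from h import *
o=ctrl.get_obs();print(o['clock'],o['force'].round(1));print(ctrl.close_job())"
```

```text
40.95 [-0.3 -0.  -0.7]
the job is handed in; nothing more can be done
None
```

The hood is open and staying open by itself, and the aluminium block lies flat in the nest with the same face up. I handed the job in at 40.95 s.

**How it was done**
- **Hood:** I pinched the handle across the machine's x, swung it along its arc to about 58 degrees and let go. It stayed open at its stop.
- **Lean:** The moves only turn the tool about the vertical, so I got the backward lean by reaching past the arm's limit in free air. The lean drifted. It was about 15 degrees when the block went in and 18 at release, not 20 to 40, because the arm cannot lean further that low. To clear the hood I gripped the block about 27 mm forward of its centre.
- **Block:** I let the block's back end rest on the nest's back wall so its front tipped down. Then I slid it forward under the claw until it met the front wall and released it. I estimate the tilt at about 5 to 8 degrees rather than 10 to 15, which still cleared the underside of the claw.

**Last checks**
- **Block:** The back dot measured 58.4 mm above the worktop, against 58 mm for a block lying flat. The side view shows its top parallel to the nest walls and its front end under the claw.
- **Bystanders:** By eye in the last camera view, the tools and other things are where they started. The oil can was almost hidden behind the open hood.
- **Robot:** The gripper was clear, with under 1 N at the wrist. The highest force in the readings I took was about 9 N.

No final check failed. The machine's yaw read between -7.5 and -9 degrees from edge to edge. I corrected the block's side position during the slide because of a side force of up to 4 N, probably from a nest wall.

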